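Cover the block heater and latch it

TASK

Close the block heater: set the cover that matches its metal block gently down on the block, handle upward, with its edges flush with the block's edges all round, and let go of it. Then slide the heater's latch fully home so that its tongue reaches over the cover, the cover staying flush. Leave the smaller cover, the beaker and the weighing bottle undisturbed.

Things in the scene. Friction and masses are not known exactly. Their poses are not given: they have to be found in the camera images.
- block_top (a point): Centre of the top face of the heater's aluminium block, 62 mm above the worktop (with six round wells in it). The block is 100 mm (x) by 140 mm (y) and stands 20 mm proud of a grey housing 120 x 242 mm, 40 mm high, which reaches from y = +76 mm to y = -166 mm of this point; the latch is at its -y end. z is up. The heater is fixed; its place and yaw vary.
- cover: The matching cover: loose steel plate 100 mm (x) by 140 mm (y), 10 mm thick, about 0.35 kg. A black bar handle runs along y over its centre: 16 mm thick in x, 76 mm long, its underside 28 mm and its top 46 mm above the plate's underside, on two 12 mm posts 28 mm either side of the centre. Origin at the centre of the underside, z up. A half turn makes no difference.
- small_cover: A cover of another heater, of the same make and look but only 70 mm (x) by 104 mm (y). Leave it alone. Origin at the centre of its underside.
- latch (a joint): Travel of the latch in m: 0 is fully open, 0.045 fully home. It moves along the block's +y axis (towards the block), needs 1.5 to 2.5 N and stays where it is left. Fully home, its steel tongue (40 mm wide, underside 75 mm above the worktop) reaches 15 mm over the end of the cover; at the start it is clear of the block.
- latch_grip (a point): Top centre of the latch's upright black grip, 114 mm above the worktop; it moves with the latch. The grip is 14 mm thick in x, 30 mm long in y, and rises 34 mm over the tongue's top (80 mm above the worktop). Axes as for the block.
- beaker: Empty glass beaker, 69 mm across, 75 mm high, standing behind the heater. Origin at the centre of the underside. Bystander.
- weighing_bottle: Glass weighing bottle with knob lid, 39 mm across, 59 mm high, standing to the left. Origin at the centre of the underside. Bystander.

How it is judged:
By the outcome, as a careful person would: the job done as asked, in the order asked, and still so for the second after the job is handed in, with the robot touching nothing.
It also fails if it takes over 48 s, if anything falls off the work surface, if the arm or the gripper's body presses on something with over 40 N, if the wrist force passes 120 N, or if a joint passes its speed limit or range.

ROBOT

A 6-joint arm with a two-finger parallel gripper is mounted at the origin on a cart in front of the work surface, level with it; the furniture and walls round the work are solid. World frame = base frame: x ahead of the robot, y to its left, z up, the work surface at z = 0. Lengths are in m, angles in degrees, forces in N, time in s.
With the tool pointing down it reaches from about 0.3 to 0.75 m from the base axis. Payload 8.5 kg.
Tool frame: the origin (TCP) lies between the finger pads; the fingertips stand ahead of it and the grasp point (between the pads) lies 8 mm behind it (env.tcp_to_tips is the z of the fingertips in the tool frame, in m); z points along the fingers, x is the direction in which the jaws open and shut, and the axes are right-handed (so a half turn about z gives the same grasp; the last joint's range is limited). The gripper opens to 85 mm and grips with 20 to 120 N. Pads are 22 mm wide; open, the fingers measure 114 mm over their backs; the gripper's body (76 mm by 85 mm) begins 54 mm behind the grasp point. The pads swing forward as they close: fully open they stand 13 mm farther back than shut.
Start: joints at [-81.893, 21.807, 74.336, -0, 83.858, -12.336], TCP at [0.192, -0.515, 0.242] pointing down, gripper open.
Joint ranges: [-178.18, 178.18], [-50.72, 133.34], [12.68, 142.11], [-81.47, 261.47], [9.98, 163.14], [-165.26, 165.26]. Speed limits (degrees/s): [136.94, 136.94, 180, 180, 180, 180].

INTERFACE

Orientations are given as a 3x3 rotation matrix whose columns are the frame's x, y, z axes.
In Python, from rig import observe, viewer, env gives the robot as it stands.
- The arm moves only by the tool jog_arm, never from a script. Its arguments are lists of equal length, an entry for each row: "dr": the turn, a rotation vector about the tool's x, y, z in rad, a list of three; "slide": the shift along the tool's x, y, z in m, a list of three; "gripper": the opening, from -1 (shut) to 1 (fully open), so that 0 is half open. In form: {"dr": [[rx, ry, rz], ...], "slide": [[dx, dy, dz], ...], "gripper": [gripper, ...]}. A call has exactly 10 rows; each row shifts and turns the commanded pose from where the row before left it, along the tool's axes as they then stand; what a row does not reach is not made up. A row lasts 1/10 s, in which the tool goes at most 50 mm and 8.59 degrees, less where a joint would pass 70% of its speed; a pose out of reach is approached as far as the arm can. A call is refused whole if a number of a shift passes 0.05 or a number of a turn 0.15, either way. A call with a gripper value outside its range is refused whole. The fingers move at their own pace and stop on an object; "force" is the grip in N (left out, the last holds). Time passes only in rows, so rows that do not move let the fingers close, or fill a call up. It gives the time, the measured TCP pose, the force and the opening at its end, in the units of the state.
- observe(): the state, without advancing time (a new reading comes with each control period).
- viewer.get_image(name): name is "scene" or "side" or "wrist"; returns a dict with "pixels" (480x640x3 uint8, blue, green, red), "camera_matrix" (3x3 intrinsics, pixels), "R" (3x3) and "t" (3): a world point X has camera coordinates R X + t. Camera axes: x right, y down, z forward; pixel columns grow to the right and rows downward; lengths in m; the calibration is good to about 2 mm. A picture is of the moment at which its call begins. There is no depth.
- env.close_job(): hands the job in, once; it reports no verdict.
The state is a dict: "time_s": time; "q": joint angles; "qvel": joint speeds; "joint_efforts": joint torques, N m; "position": TCP position; "tool_rot": TCP orientation; "ft_force": force on the tool from outside, world axes, zero at the start; "wrist_torque": the same for the moment, N m; "grip_width": finger opening in m.
Only numpy, scipy, OpenCV 4.12 (cv2) and the standard library are available. Lean on these libraries where they do the work, as an engineer would, in place of code of your own. Each camera call takes 0.05 s, during which the arm holds its last target.

## Working session

There is one attempt and no reset: what is moved stays moved. The work goes in short steps, Python scripts to look and compute and a tool call to move; the robot and the scene stay as the last step left them, time stands still between calls to the robot, and variables do not carry over. Pictures are saved under pics/ and viewed, and the job is handed in when it is done.

Besides the shell and the picture viewer there is one more tool, called by a JSON object that holds its "method" and its "body". jog_arm: Moves the arm, as the interface text tells. Its arguments: {"type":"object","properties":{"dr":{"type":"array","items":{"type":"array","items":{"type":"number"}}},"slide":{"type":"array","items":{"type":"array","items":{"type":"number"}}},"gripper":{"type":"array","items":{"type":"number"}},"force":{"type":"number"}},"required":["dr","slide","gripper"]}

```bash
ls; mkdir -p pics; python3 - <<'E'
from rig import observe, viewer, env
import cv2, numpy as np, json
s=observe(); print(s['time_s'],s['position'],s['tool_rot'],s['grip_width'],env.tcp_to_tips)
for n in ['scene','side','wrist']:
    i=viewer.get_image(n); cv2.imwrite(f'pics/{n}0.png',i['pixels'])
    np.savez(f'pics/{n}0.npz',K=i['camera_matrix'],R=i['R'],t=i['t'],p=i['pixels'])
    R=np.array(i['R']);print(n,-R.T@np.array(i['t']))
E
```

```text
pics
0.0 [ 0.19205599 -0.51509354  0.24170518] [[ 3.49273755e-01 -9.37020702e-01 -2.20125246e-04]
 [-9.37019647e-01 -3.49273700e-01  1.43686710e-03]
 [-1.42325818e-03 -2.95598288e-04 -9.99998943e-01]] 0.08574456542436042 0.011
scene [-0.26767603  0.64791371  0.56040809]
side [ 0.60889304 -0.90110257  0.92126494]
wrist [ 0.25935773 -0.49149324  0.37405106]
```

View pics/scene0.png

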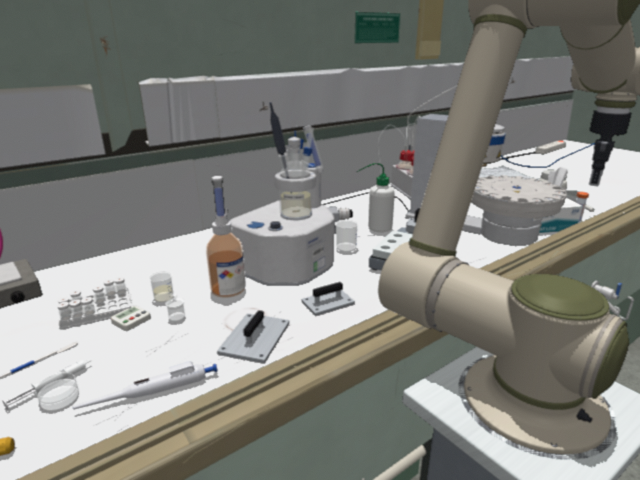

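View pics/side0.png

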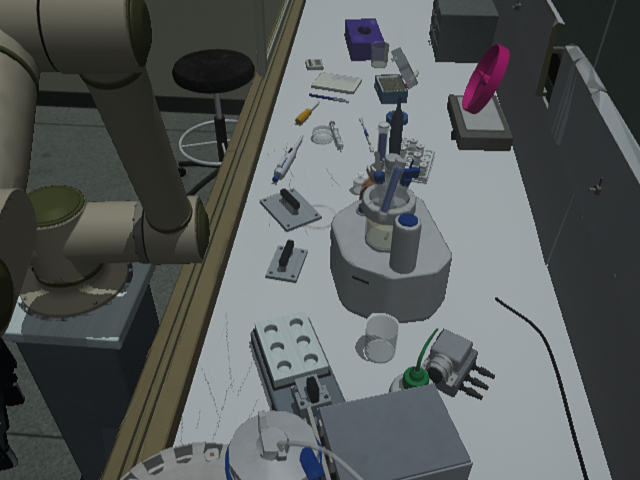

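View pics/wrist0.png

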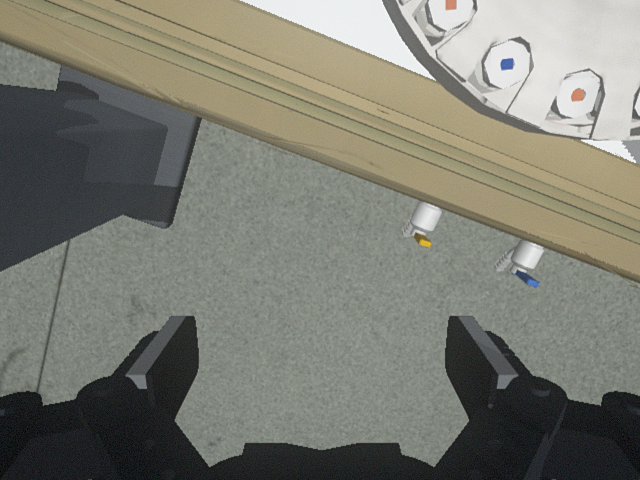

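```bash
python3 - <<'E'
import cv2
im=cv2.imread('pics/side0.png')
cv2.imwrite('pics/side0a.png',cv2.resize(im[300:450,220:420],None,fx=4,fy=4,interpolation=cv2.INTER_CUBIC))
cv2.imwrite('pics/side0b.png',cv2.resize(im[170:300,230:370],None,fx=4.5,fy=4.5,interpolation=cv2.INTER_CUBIC))
im=cv2.imread('pics/scene0.png')
cv2.imwrite('pics/scene0b.png',cv2.resize(im[200:380,200:440],None,fx=3.3,fy=3.3,interpolation=cv2.INTER_CUBIC))
E
```

```text
(no output)
```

View pics/side0a.png

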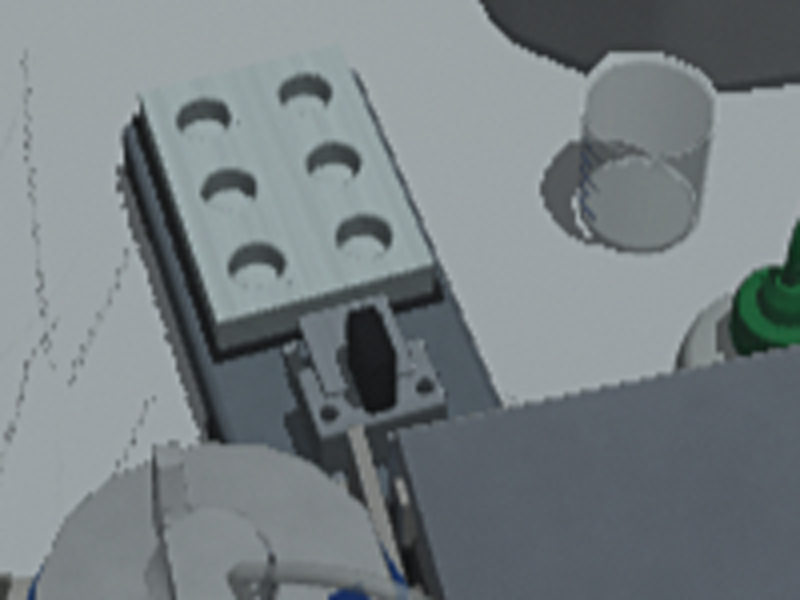

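View pics/side0b.png

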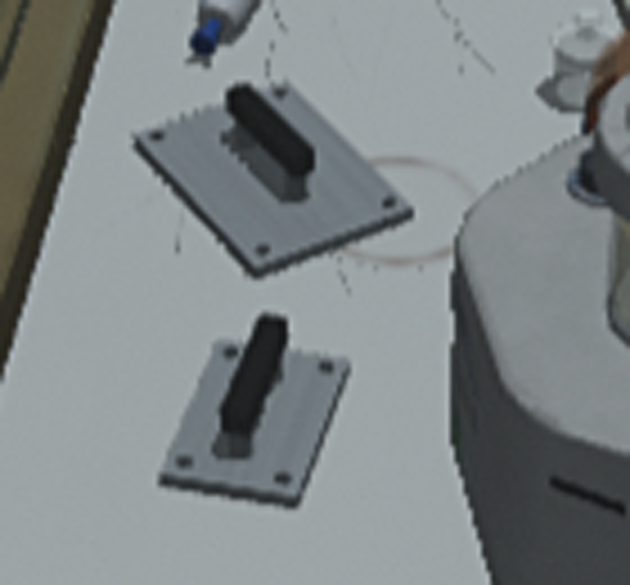

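View pics/scene0b.png

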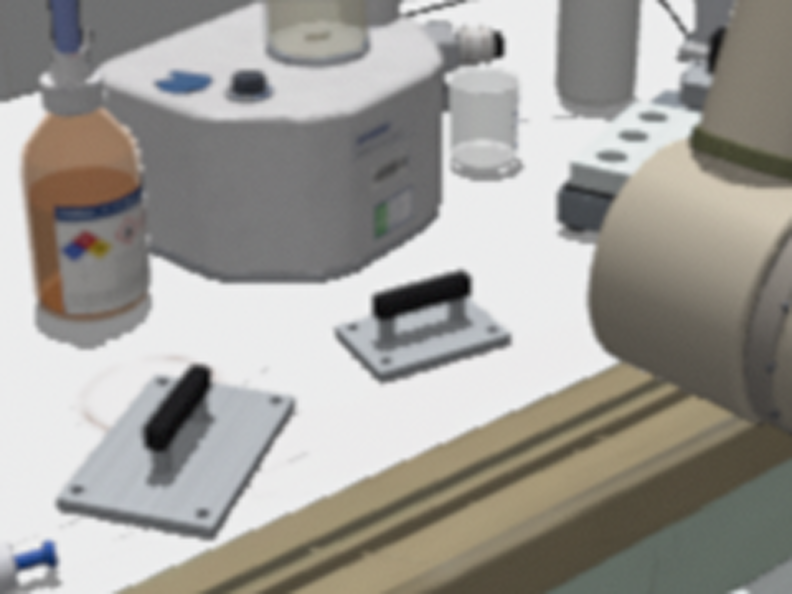

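```bash
cat > h.py <<'E'
import numpy as np, cv2
def load(n):
    d=np.load(f'pics/{n}.npz'); return d['K'],d['R'],d['t'],d['p']
def ray(cam,uv,z):
    K,R,t=cam[:3]; uv=np.atleast_2d(uv).astype(float)
    d=(np.linalg.inv(K)@np.c_[uv,np.ones(len(uv))].T).T@R; C=-R.T@t
    return C+d*((z-C[2])/d[:,2])[:,None]
def proj(cam,X):
    K,R,t=cam[:3]; p=(K@(R@np.atleast_2d(X).T+np.ravel(t)[:,None])).T; return p[:,:2]/p[:,2:]
def rect(P):
    P=np.array(P); c=P.mean(0); e=np.linalg.norm(np.roll(P,-1,0)-P,axis=1)
    dirs=np.degrees(np.arctan2(*(np.roll(P,-1,0)-P)[:,[1,0]].T))
    return c.round(4),e.round(4),dirs.round(1)
E
python3 - <<'E'
from h import *
s=load('side0'); sc=load('scene0')
f=lambda p,k,ox,oy:(np.array(p)+.5)/k-.5+[ox,oy]
print('block',rect(ray(s,f([(142,95),(340,45),(437,270),(218,325)],4,220,300),.062)))
print('cover',rect(ray(s,f([(135,138),(288,83),(412,210),(255,268)],4.5,230,170),.010)))
print('cover scene',rect(ray(sc,f([(60,500),(160,378),(294,400),(212,527)],3.3,200,200),.010)))
print('small',rect(ray(s,f([(218,342),(350,358),(295,498),(160,478)],4.5,230,170),.010)))
print('grip',ray(s,f([(370,312)],4,220,300),.114))
print('handle ends side',ray(s,f([(243,92),(300,160)],4.5,230,170),.046))
print('handle ends scene',ray(sc,f([(155,430),(200,372)],3.3,200,200),.046))
E
```

```text
block (array([ 0.4977, -0.1918,  0.062 ]), array([0.0988, 0.1424, 0.0997, 0.1392]), array([  24.1,  -66.5, -157.7,  113.2]))
cover (array([0.4363, 0.2848, 0.01  ]), array([0.1001, 0.1385, 0.0975, 0.1361]), array([  37.4,  -54. , -144. ,  127.1]))
cover scene (array([0.4322, 0.2903, 0.01  ]), array([0.1349, 0.0938, 0.1333, 0.0947]), array([ -54.1, -143.3,  126.3,   37.6]))
small (array([0.4534, 0.0847, 0.01  ]), array([0.0692, 0.1056, 0.0674, 0.1037]), array([ -5.2, -98.7, 173.2,  82.2]))
grip [[ 0.54827522 -0.30130517  0.114     ]]
handle ends side [[0.41827466 0.30931556 0.046     ]
 [0.45684547 0.25025044 0.046     ]]
handle ends scene [[0.41138648 0.31839635 0.046     ]
 [0.44940606 0.26618265 0.046     ]]
```

```bash
cat >> h.py <<'E'
def plan(p0,yaw0,wps,order='before'):
    """wps: (x,y,z,yaw,rows); prints rows: slide in tool frame (tool down, y=yaw-90)"""
    out=[];p=np.array(p0,float);y=yaw0
    for *q,yw,n in wps:
        q=np.array(q);d=(q-p)/n;dy=(yw-y)/n
        for i in range(n):
            if order=='after': y+=dy
            a=np.radians(y);c,s_=np.cos(a),np.sin(a)
            out.append((round(-np.radians(dy),4),[round(d[0]*c+d[1]*s_,4),round(d[0]*s_-d[1]*c,4),round(-d[2],4)]))
            if order!='after': y+=dy
        p=q
    for k in range(0,len(out),10):
        b=out[k:k+10]
        print('dr',[[0,0,float(o[0])] for o in b]);print('sl',[[float(v) for v in o[1]] for o in b])
    return out
E
python3 - <<'E'
from h import *
s=load('side0'); sc=load('scene0')
for z in (.1,.2,.25,.3,.35): print(z, ray(s,[(317,409),(325,430),(445,385),(230,440)],z)[:,:2].round(3).tolist())
print(proj(sc,[(0.5,-.4,.0),(0.5,-.4,.3),(0.6,-.4,.3),(.548,-.301,.114)]).round())
print('beaker',ray(s,[(380,352)],0.)); print('bottle',ray(sc,[(176,316)],0))
plan((.192,-.515,.242),-69.6,[(.33,-.20,.27,-23,9),(.44,.12,.25,15,8),(.434,.287,.19,36.5,5)])
im=cv2.imread('pics/scene0.png')
cv2.imwrite('pics/scene0c.png',cv2.resize(im[90:280,340:600],None,fx=3,fy=3,interpolation=cv2.INTER_CUBIC))
E
```

```text
0.1 [[0.561, -0.351], [0.576, -0.387], [0.767, -0.286], [0.434, -0.417]]
0.2 [[0.567, -0.418], [0.58, -0.45], [0.748, -0.361], [0.455, -0.476]]
0.25 [[0.57, -0.451], [0.582, -0.481], [0.738, -0.399], [0.466, -0.505]]
0.3 [[0.572, -0.485], [0.584, -0.512], [0.728, -0.436], [0.477, -0.535]]
0.35 [[0.575, -0.518], [0.586, -0.543], [0.719, -0.473], [0.487, -0.564]]
[[449. 243.]
 [461. 141.]
 [432. 136.]
 [417. 210.]]
beaker [[ 6.65408630e-01 -1.44544964e-01  1.11022302e-16]]
bottle [[0.61365073 0.38699295 0.        ]]
dr [[0, 0, -0.0904], [0, 0, -0.0904], [0, 0, -0.0904], [0, 0, -0.0904], [0, 0, -0.0904], [0, 0, -0.0904], [0, 0, -0.0904], [0, 0, -0.0904], [0, 0, -0.0904], [0, 0, -0.0829]]
sl [[-0.0275, -0.0266, -0.0031], [-0.025, -0.0289, -0.0031], [-0.0222, -0.0311, -0.0031], [-0.0193, -0.033, -0.0031], [-0.0163, -0.0346, -0.0031], [-0.0131, -0.0359, -0.0031], [-0.0098, -0.0369, -0.0031], [-0.0064, -0.0377, -0.0031], [-0.003, -0.0381, -0.0031], [-0.003, -0.0422, 0.0025]]
dr [[0, 0, -0.0829], [0, 0, -0.0829], [0, 0, -0.0829], [0, 0, -0.0829], [0, 0, -0.0829], [0, 0, -0.0829], [0, 0, -0.0829], [0, 0, -0.075], [0, 0, -0.075], [0, 0, -0.075]]
sl [[0.0005, -0.0423, 0.0025], [0.004, -0.0421, 0.0025], [0.0075, -0.0416, 0.0025], [0.0109, -0.0409, 0.0025], [0.0143, -0.0398, 0.0025], [0.0175, -0.0385, 0.0025], [0.0206, -0.0369, 0.0025], [0.0075, -0.0326, 0.012], [0.0099, -0.0319, 0.012], [0.0123, -0.0311, 0.012]]
dr [[0, 0, -0.075], [0, 0, -0.075]]
sl [[0.0146, -0.0301, 0.012], [0.0168, -0.0289, 0.012]]
```

View pics/scene0c.png

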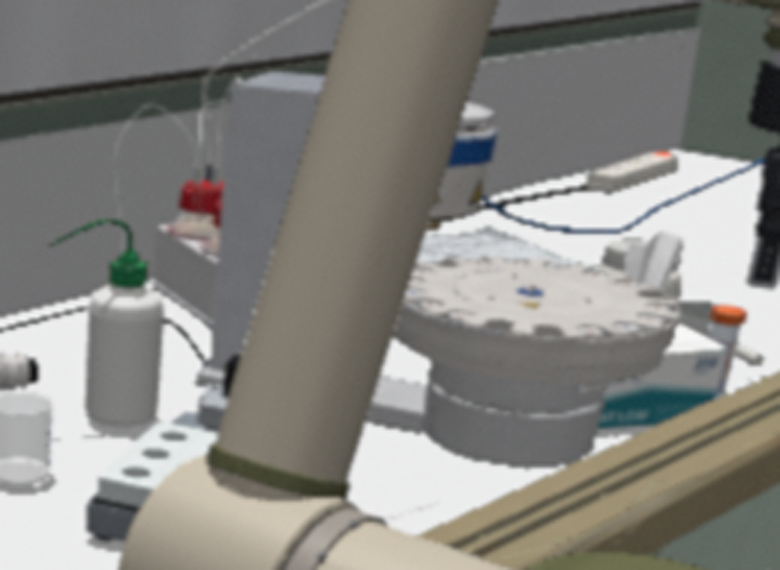

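{"method": "jog_arm", "body": {"dr": [[0,0,-0.09],[0,0,-0.09],[0,0,-0.09],[0,0,-0.09],[0,0,-0.09],[0,0,-0.09],[0,0,-0.09],[0,0,-0.09],[0,0,-0.09],[0,0,-0.083]], "slide": [[-0.0275,-0.0266,-0.005],[-0.025,-0.0289,-0.005],[-0.022,-0.031,-0.003],[-0.019,-0.033,-0.003],[-0.016,-0.0345,-0.003],[-0.013,-0.036,-0.003],[-0.01,-0.037,-0.003],[-0.0065,-0.0377,-0.003],[-0.003,-0.038,-0.003],[-0.003,-0.042,0.002]], "gripper": [1,1,1,1,1,1,1,1,1,1]}}

```text
time_s: 1.15
position: [0.3449, -0.1601, 0.2717]
tool_rot: [[0.95, -0.313, 0.001], [-0.313, -0.95, -0.001], [0.001, 0.0, -1.0]]
ft_force: [0.1, -0.5, -0.4]
grip_width: 0.0856
```

{"method": "jog_arm", "body": {"dr": [[0,0,-0.083],[0,0,-0.083],[0,0,-0.083],[0,0,-0.083],[0,0,-0.083],[0,0,-0.083],[0,0,-0.083],[0,0,-0.075],[0,0,-0.075],[0,0,-0.075]], "slide": [[0.0005,-0.042,0.0025],[0.004,-0.042,0.0025],[0.0075,-0.0415,0.0025],[0.011,-0.041,0.0025],[0.0145,-0.04,0.0025],[0.0175,-0.0385,0.0025],[0.0205,-0.037,0.0025],[0.0075,-0.0325,0.012],[0.01,-0.032,0.012],[0.0125,-0.031,0.012]], "gripper": [1,1,1,1,1,1,1,1,1,1]}}

```text
time_s: 2.15
position: [0.4378, 0.2202, 0.2172]
tool_rot: [[0.883, 0.469, -0.0], [0.469, -0.883, -0.0], [-0.0, -0.0, -1.0]]
ft_force: [0.7, -1.1, -0.7]
grip_width: 0.0854
```

```bash
cat >> h.py <<'E'
def snap(names,tag):
    from rig import viewer
    for n in names:
        i=viewer.get_image(n); cv2.imwrite(f'pics/{n}{tag}.png',i['pixels'])
        np.savez(f'pics/{n}{tag}.npz',K=i['camera_matrix'],R=i['R'],t=i['t'],p=i['pixels'])
def st():
    from rig import observe
    s=observe();T=np.array(s['tool_rot']);y=np.degrees(np.arctan2(T[1,0],T[0,0]))
    print('t',round(s['time_s'],2),'p',np.round(s['position'],4),'yaw',round(y,2),'z',T[:,2].round(4),'F',np.round(s['ft_force'],1),'w',round(s['grip_width'],4))
    return np.array(s['position']),y,T
E
python3 - <<'E'
from h import *
snap(['wrist','side'],'1'); st()
E
```

```text
t 2.25 p [0.437  0.2214 0.2161] yaw 28.11 z [-0.0033 -0.     -1.    ] F [-0.1 -1.3 -0.3] w 0.0855
```

View pics/wrist1.png

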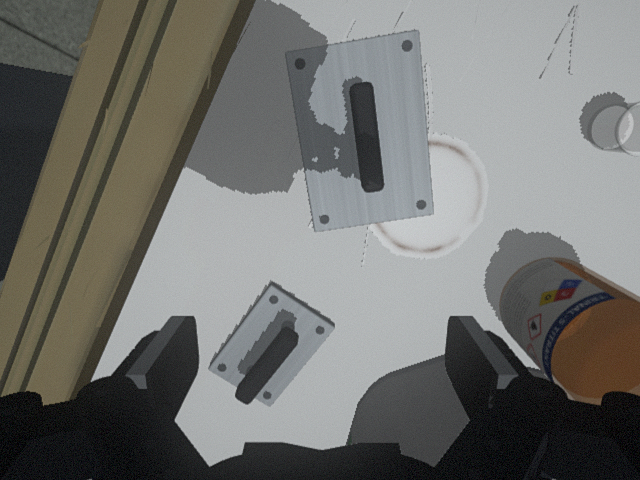

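View pics/side1.png

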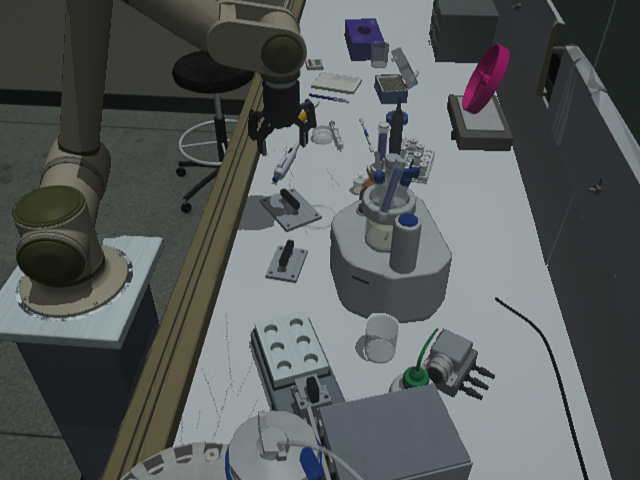

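```bash
python3 - <<'E'
from h import *
w=load('wrist1')
print('cover',rect(ray(w,[(286.5,51.5),(418,30),(434.5,213.5),(314.5,231.5)],.010)))
im=w[3]; m=(im.max(2)<62).astype(np.uint8); m[:70]=0;m[205:]=0;m[:,:342]=0;m[:,395:]=0
n,l,s_,c=cv2.connectedComponentsWithStats(m); k=1+s_[1:,4].argmax(); print(s_[k])
cn,_=cv2.findContours((l==k).astype(np.uint8),0,1); r=cv2.minAreaRect(cn[0]); print(r)
P=ray(w,cv2.boxPoints(r),.046); print(rect(P))
print('C',-w[1].T@w[2])
cv2.imwrite('pics/w1c.png',cv2.resize(im[20:245,270:450],None,fx=3,fy=2.6,interpolation=2))
E
```

```text
cover (array([0.4388, 0.2877, 0.01  ]), array([0.0976, 0.1387, 0.1001, 0.1392]), array([  36.5,  -52.7, -143.2,  126.3]))
[ 349   82   35  110 2320]
((365.9778137207031, 136.56143188476562), (108.83761596679688, 23.54351043701172), 83.2901611328125)
(array([0.4372, 0.2871, 0.046 ]), array([0.0158, 0.0741, 0.017 , 0.0742]), array([  34.3,  -53. , -145.3,  126.1]))
C [0.40406612 0.28242905 0.34942707]
```

View pics/w1c.png

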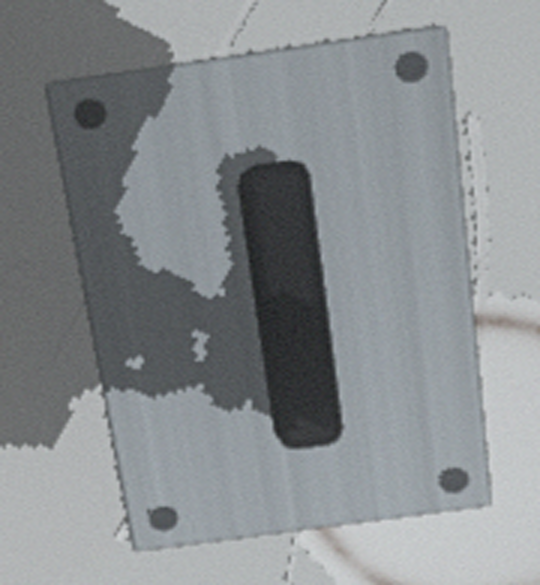

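```bash
python3 - <<'E'
from h import *
p,y,T=st()
plan(p,y,[(.4375,.287,.13,36.6,4),(.4375,.287,.030,36.6,5)],'after')
E
```

```text
t 2.25 p [0.437  0.2214 0.2161] yaw 28.11 z [-0.0033 -0.     -1.    ] F [-0.1 -1.3 -0.3] w 0.0855
dr [[0, 0, -0.037], [0, 0, -0.037], [0, 0, -0.037], [0, 0, -0.037], [0, 0, -0.0], [0, 0, -0.0], [0, 0, -0.0], [0, 0, -0.0], [0, 0, -0.0]]
sl [[0.0084, -0.0141, 0.0215], [0.0089, -0.0138, 0.0215], [0.0094, -0.0134, 0.0215], [0.0099, -0.0131, 0.0215], [0.0, 0.0, 0.02], [0.0, 0.0, 0.02], [0.0, 0.0, 0.02], [0.0, 0.0, 0.02], [0.0, 0.0, 0.02]]
```

{"method": "jog_arm", "body": {"dr": [[0,0,-0.037],[0,0,-0.037],[0,0,-0.037],[0,0,-0.037],[0,0,0],[0,0,0],[0,0,0],[0,0,0],[0,0,0],[0,0,0]], "slide": [[0.0084,-0.0141,0.0215],[0.0089,-0.0138,0.0215],[0.0094,-0.0134,0.0215],[0.0099,-0.0131,0.0215],[0,0,0.02],[0,0,0.02],[0,0,0.02],[0,0,0.02],[0,0,0.02],[0,0,0]], "gripper": [1,1,1,1,1,1,1,1,1,1]}}

```text
time_s: 3.25
position: [0.4407, 0.2833, 0.0301]
tool_rot: [[0.807, 0.591, -0.004], [0.591, -0.807, -0.002], [-0.004, -0.001, -1.0]]
ft_force: [-0.1, -0.1, 0.6]
grip_width: 0.0856
```

```bash
python3 - <<'E'
from h import *
snap(['wrist'],'2'); st()
E
```

```text
t 3.3 p [0.4414 0.2837 0.0315] yaw 36.21 z [-1.8e-03 -8.0e-04 -1.0e+00] F [-0.3 -0.1  0.5] w 0.0854
```

View pics/wrist2.png

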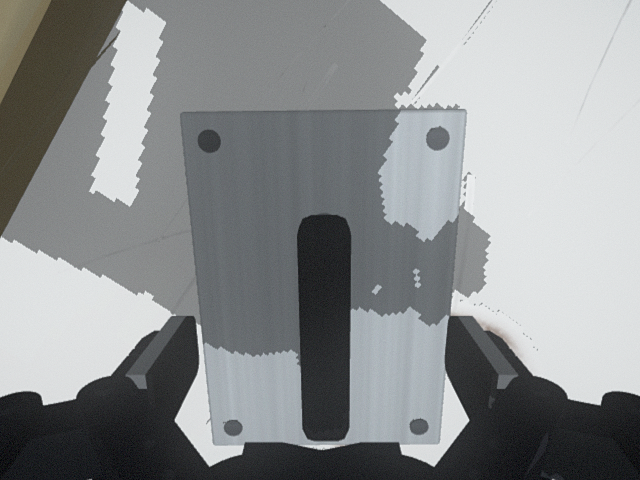

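```bash
python3 - <<'E'
from h import *
w=load('wrist2')
P=ray(w,[(181,112),(466,111),(440,443.5),(214,443.5)],.010)
print('cover',rect(P)); p,y,T=st(); print((P.mean(0)-p)@T)
E
```

```text
cover (array([0.4385, 0.2876, 0.01  ]), array([0.0985, 0.1388, 0.0991, 0.1387]), array([  36.4,  -53. , -143.6,  126.8]))
t 3.3 p [0.4414 0.2837 0.0315] yaw 36.21 z [-1.8e-03 -8.0e-04 -1.0e+00] F [-0.3 -0.1  0.5] w 0.0854
[-2.18580114e-05 -4.86436627e-03  2.14742811e-02]
```

{"method": "jog_arm", "body": {"dr": [[0,0,-0.006],[0,0,0],[0,0,0],[0,0,0],[0,0,0],[0,0,0],[0,0,0],[0,0,0],[0,0,0],[0,0,0]], "slide": [[0,-0.005,0.001],[0,0,0],[0,0,0],[0,0,0],[0,0,0],[0,0,0],[0,0,0],[0,0,0],[0,0,0],[0,0,0]], "gripper": [1,1,-1,-1,-1,-1,-1,-1,-1,-1], "force": 60}}

```text
time_s: 4.3
position: [0.4387, 0.2883, 0.031]
tool_rot: [[0.803, 0.596, 0.0], [0.596, -0.803, 0.0], [0.0, 0.0, -1.0]]
ft_force: [0.2, -0.7, 4.9]
grip_width: 0.0153
```

```bash
python3 - <<'E'
from h import *
p,y,T=st()
plan(p,y,[(p[0],p[1],.13,y,5),(.445,.20,.16,y,5)],'after')
E
```

```text
t 4.3 p [0.4387 0.2883 0.031 ] yaw 36.61 z [ 3.e-04  1.e-04 -1.e+00] F [ 0.2 -0.7  4.9] w 0.0153
dr [[0, 0, -0.0], [0, 0, -0.0], [0, 0, -0.0], [0, 0, -0.0], [0, 0, -0.0], [0, 0, -0.0], [0, 0, -0.0], [0, 0, -0.0], [0, 0, -0.0], [0, 0, -0.0]]
sl [[0.0, 0.0, -0.0198], [0.0, 0.0, -0.0198], [0.0, 0.0, -0.0198], [0.0, 0.0, -0.0198], [0.0, 0.0, -0.0198], [-0.0095, 0.0149, -0.006], [-0.0095, 0.0149, -0.006], [-0.0095, 0.0149, -0.006], [-0.0095, 0.0149, -0.006], [-0.0095, 0.0149, -0.006]]
```

{"method": "jog_arm", "body": {"dr": [[0,0,0],[0,0,0],[0,0,0],[0,0,0],[0,0,0],[0,0,0],[0,0,0],[0,0,0],[0,0,0],[0,0,0]], "slide": [[0,0,-0.005],[0,0,-0.012],[0,0,-0.02],[0,0,-0.02],[0,0,-0.02],[0,0,-0.02],[0,0,-0.02],[0,0,-0.012],[0,0,0],[0,0,0]], "gripper": [-1,-1,-1,-1,-1,-1,-1,-1,-1,-1]}}

```text
time_s: 5.3
position: [0.4382, 0.2882, 0.1597]
tool_rot: [[0.803, 0.596, -0.0], [0.596, -0.803, -0.0], [-0.0, -0.0, -1.0]]
ft_force: [0.9, 0.4, -2.8]
grip_width: 0.0148
```

```bash
python3 - <<'E'
from h import *
snap(['wrist','side'],'3'); p,y,T=st()
plan(p,y,[(.45,.13,.18,y-2,6),(.48,-.12,.18,23,8),(.498,-.192,.14,23,4),(.498,-.192,.12,23,2)],'after')
E
```

```text
t 5.4 p [0.4381 0.2882 0.1591] yaw 36.61 z [-1.6e-03 -6.0e-04 -1.0e+00] F [-0.1 -0.4 -2.2] w 0.0153
dr [[0, 0, 0.0058], [0, 0, 0.0058], [0, 0, 0.0058], [0, 0, 0.0058], [0, 0, 0.0058], [0, 0, 0.0058], [0, 0, 0.0253], [0, 0, 0.0253], [0, 0, 0.0253], [0, 0, 0.0253]]
sl [[-0.014, 0.0224, -0.0035], [-0.0139, 0.0225, -0.0035], [-0.0137, 0.0226, -0.0035], [-0.0136, 0.0227, -0.0035], [-0.0135, 0.0227, -0.0035], [-0.0133, 0.0228, -0.0035], [-0.014, 0.0282, -0.0], [-0.0132, 0.0286, -0.0], [-0.0125, 0.0289, -0.0], [-0.0118, 0.0292, -0.0]]
dr [[0, 0, 0.0253], [0, 0, 0.0253], [0, 0, 0.0253], [0, 0, 0.0253], [0, 0, 0.0], [0, 0, 0.0], [0, 0, 0.0], [0, 0, 0.0], [0, 0, 0.0], [0, 0, 0.0]]
sl [[-0.011, 0.0295, -0.0], [-0.0103, 0.0297, -0.0], [-0.0095, 0.03, -0.0], [-0.0088, 0.0302, -0.0], [-0.0029, 0.0183, 0.01], [-0.0029, 0.0183, 0.01], [-0.0029, 0.0183, 0.01], [-0.0029, 0.0183, 0.01], [0.0, 0.0, 0.01], [0.0, 0.0, 0.01]]
```

View pics/wrist3.png

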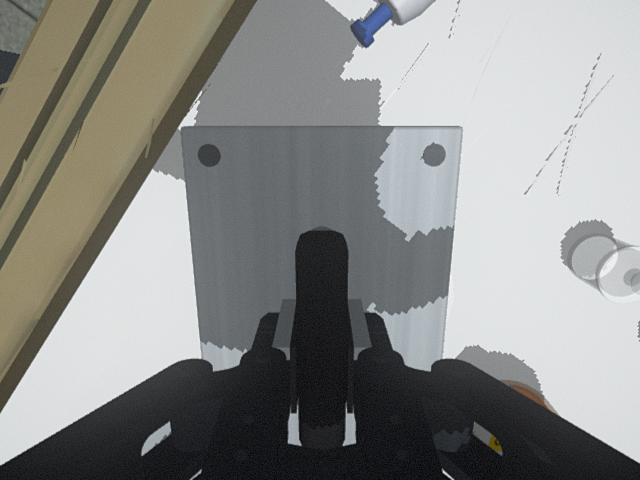

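View pics/side3.png

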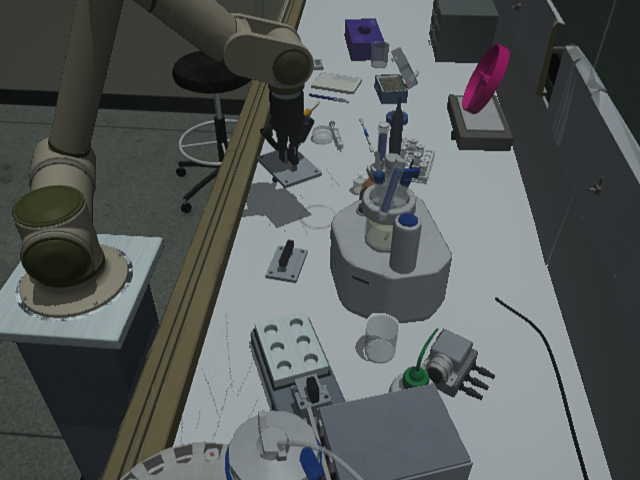

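```bash
python3 - <<'E'
from h import *
w=load('wrist3'); s=load('side3')
print('stirrer', ray(s,[(331,240),(331,280),(350,312)],.0), ray(s,[(331,225)],.1))
p,y,T=st()
zt=p[2]-.021
P=ray(w,[(183,127),(462,126.5)],zt)
Q=(P-p)@T; print(Q.round(4), np.linalg.norm(P[0]-P[1])); d=Q[1]-Q[0]; print('ang in tool',np.degrees(np.arctan2(d[1],d[0])))
n=np.array([-d[1],d[0],0])/np.linalg.norm(d); print('centre in tool',Q.mean(0)+n*.07)
plan(p,y,[(.42,.13,.19,30,6),(.45,-.08,.19,23.2,7),(.496,-.188,.15,23.2,5)],'after')
E
```

```text
stirrer [[ 0.54642082  0.18248572  0.        ]
 [ 0.55612943  0.04708667  0.        ]
 [ 0.60225107 -0.04438792  0.        ]] [[0.54959816 0.11512553 0.1       ]]
t 5.4 p [0.4381 0.2882 0.1591] yaw 36.61 z [-1.6e-03 -6.0e-04 -1.0e+00] F [-0.1 -0.4 -2.2] w 0.0153
[[-0.0493 -0.0689  0.0211]
 [ 0.049  -0.0691  0.021 ]] 0.09830711816166497
ang in tool -0.09691653177288247
centre in tool [-4.85053204e-05  9.84255902e-04  2.10329278e-02]
dr [[0, 0, 0.0192], [0, 0, 0.0192], [0, 0, 0.0192], [0, 0, 0.0192], [0, 0, 0.0192], [0, 0, 0.0192], [0, 0, 0.017], [0, 0, 0.017], [0, 0, 0.017], [0, 0, 0.017]]
sl [[-0.0178, 0.0197, -0.0052], [-0.0174, 0.02, -0.0052], [-0.017, 0.0204, -0.0052], [-0.0166, 0.0207, -0.0052], [-0.0162, 0.021, -0.0052], [-0.0158, 0.0213, -0.0052], [-0.0108, 0.0283, -0.0], [-0.0103, 0.0285, -0.0], [-0.0098, 0.0287, -0.0], [-0.0094, 0.0288, -0.0]]
dr [[0, 0, 0.017], [0, 0, 0.017], [0, 0, 0.017], [0, 0, 0.0], [0, 0, 0.0], [0, 0, 0.0], [0, 0, 0.0], [0, 0, 0.0]]
sl [[-0.0089, 0.029, -0.0], [-0.0084, 0.0291, -0.0], [-0.0079, 0.0293, -0.0], [-0.0001, 0.0235, 0.008], [-0.0001, 0.0235, 0.008], [-0.0001, 0.0235, 0.008], [-0.0001, 0.0235, 0.008], [-0.0001, 0.0235, 0.008]]
```

```bash
python3 - <<'E'
from h import *
print(load('wrist3')[0])
p,y,T=st()
plan(p,y,[(.40,.15,.24,-36,10),(.41,.04,.29,-106,10),(.44,-.05,.30,-156.8,10)],'after')
E
```

```text
[[420.40092121   0.         321.41808067]
 [  0.         420.40092121 245.22466481]
 [  0.           0.           1.        ]]
t 5.4 p [0.4381 0.2882 0.1591] yaw 36.61 z [-1.6e-03 -6.0e-04 -1.0e+00] F [-0.1 -0.4 -2.2] w 0.0153
dr [[0, 0, 0.1267], [0, 0, 0.1267], [0, 0, 0.1267], [0, 0, 0.1267], [0, 0, 0.1267], [0, 0, 0.1267], [0, 0, 0.1267], [0, 0, 0.1267], [0, 0, 0.1267], [0, 0, 0.1267]]
sl [[-0.0101, 0.0102, -0.0081], [-0.0087, 0.0114, -0.0081], [-0.0072, 0.0124, -0.0081], [-0.0056, 0.0132, -0.0081], [-0.0039, 0.0138, -0.0081], [-0.0021, 0.0142, -0.0081], [-0.0003, 0.0143, -0.0081], [0.0015, 0.0143, -0.0081], [0.0033, 0.0139, -0.0081], [0.005, 0.0134, -0.0081]]
dr [[0, 0, 0.1222], [0, 0, 0.1222], [0, 0, 0.1222], [0, 0, 0.1222], [0, 0, 0.1222], [0, 0, 0.1222], [0, 0, 0.1222], [0, 0, 0.1222], [0, 0, 0.1222], [0, 0, 0.1222]]
sl [[0.0082, 0.0074, -0.005], [0.0091, 0.0063, -0.005], [0.0098, 0.0052, -0.005], [0.0103, 0.0039, -0.005], [0.0107, 0.0026, -0.005], [0.011, 0.0013, -0.005], [0.011, -0.0, -0.005], [0.011, -0.0014, -0.005], [0.0107, -0.0027, -0.005], [0.0103, -0.004, -0.005]]
dr [[0, 0, 0.0887], [0, 0, 0.0887], [0, 0, 0.0887], [0, 0, 0.0887], [0, 0, 0.0887], [0, 0, 0.0887], [0, 0, 0.0887], [0, 0, 0.0887], [0, 0, 0.0887], [0, 0, 0.0887]]
sl [[0.0073, -0.006, -0.001], [0.0068, -0.0067, -0.001], [0.0061, -0.0072, -0.001], [0.0055, -0.0077, -0.001], [0.0048, -0.0082, -0.001], [0.004, -0.0086, -0.001], [0.0032, -0.0089, -0.001], [0.0024, -0.0092, -0.001], [0.0016, -0.0093, -0.001], [0.0008, -0.0095, -0.001]]
```

{"method": "jog_arm", "body": {"dr": [[0,0,0.06],[0,0,0.127],[0,0,0.127],[0,0,0.127],[0,0,0.127],[0,0,0.127],[0,0,0.127],[0,0,0.127],[0,0,0.127],[0,0,0.127]], "slide": [[-0.01,0.01,-0.008],[-0.0087,0.0114,-0.008],[-0.007,0.0124,-0.008],[-0.0056,0.013,-0.008],[-0.004,0.014,-0.008],[-0.002,0.014,-0.008],[0,0.0143,-0.008],[0.0015,0.0143,-0.008],[0.0033,0.014,-0.008],[0.005,0.0134,-0.008]], "gripper": [-1,-1,-1,-1,-1,-1,-1,-1,-1,-1]}}

```text
time_s: 6.4
position: [0.4267, 0.1453, 0.2394]
tool_rot: [[0.842, -0.539, -0.002], [-0.539, -0.842, -0.0], [-0.001, 0.001, -1.0]]
ft_force: [1.0, 0.2, -2.9]
grip_width: 0.015
```

{"method": "jog_arm", "body": {"dr": [[0,0,0.127],[0,0,0.127],[0,0,0.122],[0,0,0.122],[0,0,0.122],[0,0,0.122],[0,0,0.122],[0,0,0.122],[0,0,0.122],[0,0,0.122]], "slide": [[0.008,0.0074,-0.005],[0.009,0.0063,-0.005],[0.01,0.005,-0.005],[0.0103,0.004,-0.005],[0.0107,0.0026,-0.005],[0.011,0.0013,-0.005],[0.011,0,-0.005],[0.011,-0.0014,-0.005],[0.0107,-0.0027,-0.005],[0.0103,-0.004,-0.005]], "gripper": [-1,-1,-1,-1,-1,-1,-1,-1,-1,-1]}}

```text
time_s: 7.4
position: [0.4563, 0.0391, 0.2892]
tool_rot: [[-0.226, -0.974, -0.002], [-0.974, 0.226, 0.0], [0.0, 0.002, -1.0]]
ft_force: [0.1, -0.7, -2.3]
grip_width: 0.015
```

{"method": "jog_arm", "body": {"dr": [[0,0,0.09],[0,0,0.09],[0,0,0.09],[0,0,0.09],[0,0,0.09],[0,0,0.09],[0,0,0.09],[0,0,0.09],[0,0,0.09],[0,0,0.09]], "slide": [[0.007,-0.006,-0.001],[0.0068,-0.0067,-0.001],[0.006,-0.007,-0.001],[0.0055,-0.0077,-0.001],[0.005,-0.008,-0.001],[0.004,-0.0086,-0.001],[0.003,-0.009,-0.001],[0.0024,-0.009,-0.001],[0.0016,-0.0093,-0.001],[0.001,-0.0095,-0.001]], "gripper": [-1,-1,-1,-1,-1,-1,-1,-1,-1,-1]}}

```text
time_s: 8.4
position: [0.4981, -0.0452, 0.2989]
tool_rot: [[-0.903, -0.429, -0.002], [-0.429, 0.903, 0.001], [0.001, 0.001, -1.0]]
ft_force: [0.9, -0.2, -2.3]
grip_width: 0.0148
```

```bash
python3 - <<'E'
from h import *
snap(['wrist'],'4');snap(['wrist'],'4b'); st()
E
```

```text
t 8.5 p [ 0.4983 -0.0457  0.299 ] yaw -154.46 z [-1.5e-03  4.0e-04 -1.0e+00] F [-0.3  1.3 -1.7] w 0.015
```

View pics/wrist4b.png

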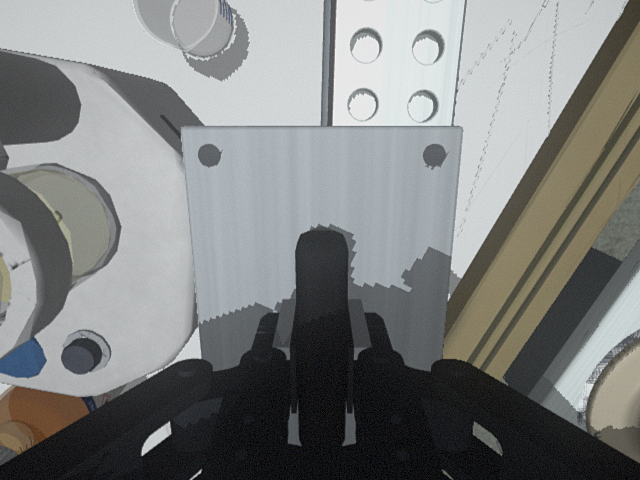

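```bash
python3 - <<'E'
from h import *
p,y,T=st()
plan(p,y,[(.438,-.044,.30,-156.8,4)],'before')
E
```

```text
t 8.5 p [ 0.4983 -0.0457  0.299 ] yaw -154.46 z [-1.5e-03  4.0e-04 -1.0e+00] F [-0.3  1.3 -1.7] w 0.015
dr [[0, 0, 0.0102], [0, 0, 0.0102], [0, 0, 0.0102], [0, 0, 0.0102]]
sl [[0.0134, 0.0069, -0.0003], [0.0135, 0.0067, -0.0003], [0.0136, 0.0066, -0.0003], [0.0136, 0.0065, -0.0003]]
```

{"method": "jog_arm", "body": {"dr": [[0,0,0.01],[0,0,0.01],[0,0,0.01],[0,0,0.01],[0,0,0],[0,0,0],[0,0,0],[0,0,0],[0,0,0],[0,0,0]], "slide": [[0.0135,0.007,0],[0.0135,0.0067,0],[0.0136,0.0066,0],[0.0136,0.0065,0],[0,0,0],[0,0,0],[0,0,0],[0,0,0],[0,0,0],[0,0,0]], "gripper": [-1,-1,-1,-1,-1,-1,-1,-1,-1,-1]}}

```text
time_s: 9.5
position: [0.4379, -0.0433, 0.2997]
tool_rot: [[-0.918, -0.397, -0.0], [-0.397, 0.918, 0.0], [0.0, 0.0, -1.0]]
ft_force: [0.1, 0.7, -2.6]
grip_width: 0.0148
```

```bash
python3 - <<'E'
from h import *
snap(['wrist'],'5'); st()
im=load('wrist5')[3]; cv2.imwrite('pics/w5c.png',cv2.resize(im[0:140,200:460],None,fx=3,fy=3,interpolation=2))
E
```

```text
t 9.55 p [ 0.4378 -0.0433  0.2997] yaw -156.64 z [-2.e-04  1.e-04 -1.e+00] F [ 0.1 -0.2 -2.3] w 0.015
```

View pics/w5c.png

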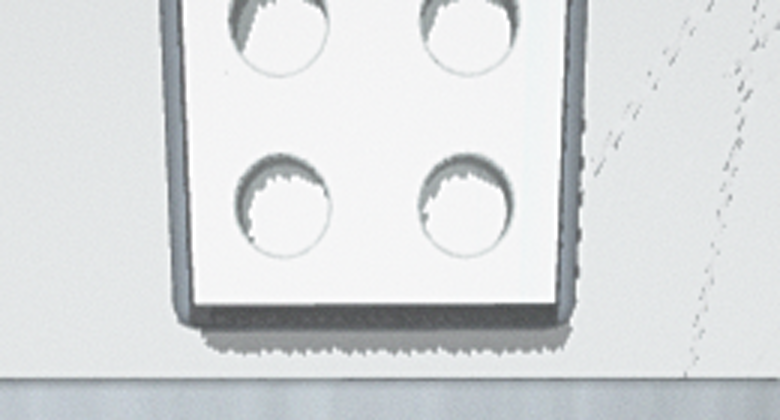

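```bash
cat >> h.py <<'E'
def edge(vals):
    """subpixel of largest gradient along a 1d profile"""
    g=np.abs(np.gradient(cv2.GaussianBlur(vals.astype(np.float32).reshape(1,-1),(5,1),0.8)[0])); i=int(g.argmax())
    if 0<i<len(g)-1:
        a,b,c=g[i-1:i+2]; return i+0.5*(a-c)/(a-2*b+c+1e-9)
    return i
def fit(P):
    P=np.float32(P); l=cv2.fitLine(P,cv2.DIST_HUBER,0,.01,.01).ravel()
    r=np.abs((P-l[2:])@[-l[1],l[0]]); print('  line',l.round(3),'n',len(P),'med res',np.median(r).round(2)); return l
def inter(a,b):
    M=np.c_[a[:2],-b[:2]]; k=np.linalg.solve(M,b[2:]-a[2:]); return a[2:]+k[0]*a[:2]
E
python3 - <<'E'
from h import *
w=load('wrist5'); g=cv2.cvtColor(w[3],6)
print(g[50,255:268],g[50,380:400],g[96:112,320])
L=fit([(257+edge(g[r,257:268]),r) for r in range(5,98)])
Rr=fit([(382+edge(g[r,382:391]),r) for r in range(5,98)])
B=fit([(c,95+edge(g[95:106,c])) for c in range(268,382)])
c1,c2=inter(L,B),inter(Rr,B); print(c1,c2)
p,y,T=st()
P=ray(w,[c1,c2],.062); print(P.round(4),'w',np.linalg.norm(P[0]-P[1]))
d=P[1]-P[0]; print('x dir',np.degrees(np.arctan2(-d[1],-d[0])))
# side dirs
for l in (L,Rr):
    q=ray(w,[l[2:]-40*l[:2],l[2:]+40*l[:2]],.062); e=q[1]-q[0]; print('ydir',np.degrees(np.arctan2(e[1],e[0]))%180)
# cover edge in hand
F=fit([(c,118+edge(g[118:134,c])) for c in list(range(190,250))+list(range(400,455))])
cl=[(171+edge(g[r,171:200]),r) for r in range(135,200)]; cr=[(445+edge(g[r,445:475]),r) for r in range(135,200)]
CL,CR=fit(cl),fit(cr); k=[inter(CL,F),inter(CR,F)]; print(k)
Q=ray(w,k,p[2]-.021); Qt=(Q-p)@T; print('cover edge tool',Qt.round(4),'w',np.linalg.norm(Q[0]-Q[1]),'block edge tool',((P-p)@T).round(4))
E
```

```text
[166 125 145 150 161 158 104 162 255 247 245 244 245] [245 245 245 245 244 248 254 115 135 156 145 136 131 136 241 234 231 229
 230 231] [245 245 246 249 244 148  96  88  91  87  94  93  98 106 134 154]
  line [4.10000e-02 9.99000e-01 2.62363e+02 5.10000e+01] n 93 med res 0.05
  line [ 3.70000e-02 -9.99000e-01  3.86575e+02  4.19000e+01] n 93 med res 0.05
  line [ 1.00000e+00 -4.00000e-03  3.24500e+02  1.00906e+02] n 114 med res 0.05
[264.4119   101.126175] [384.36972 100.68703]
t 9.55 p [ 0.4378 -0.0433  0.2997] yaw -156.64 z [-2.e-04  1.e-04 -1.e+00] F [ 0.1 -0.2 -2.3] w 0.015
[[ 0.5164 -0.1063  0.062 ]
 [ 0.4248 -0.1463  0.062 ]] w 0.09993259921111632
x dir 23.565230271732606
ydir 113.64222885486602
ydir 113.52667427919032
  line [  1.     -0.    304.8   125.123] n 115 med res 0.02
  line [6.30000e-02 9.98000e-01 1.78625e+02 1.70400e+02] n 65 med res 0.89
  line [ 2.51000e-01 -9.68000e-01  4.60913e+02  1.70692e+02] n 65 med res 1.53
[array([175.78929, 125.1716 ], dtype=float32), array([472.75705, 125.05905], dtype=float32)]
cover edge tool [[-0.0506 -0.0717  0.021 ]
 [ 0.0534 -0.0718  0.021 ]] w 0.10406567711292945 block edge tool [[-0.0472 -0.0891  0.2377]
 [ 0.0527 -0.0894  0.2377]]
```

```bash
python3 - <<'E'
from h import *
w=load('wrist5'); g=cv2.cvtColor(w[3],6)
p,y,T=st(); C=-w[1].T@w[2]; print('cam tool',(C-p)@T)
print(g[119:134,230],g[119:134,420]); print(g[180,178:198],g[180,450:468])
cl=[(178+edge(g[r,178:198]),r) for r in range(135,290)]; cr=[(444+edge(g[r,444:468]),r) for r in range(135,290)]
CL,CR=fit(cl),fit(cr)
F=fit([(c,118+edge(g[118:134,c])) for c in list(range(190,250))+list(range(400,455))])
k=[inter(CL,F),inter(CR,F)];print(k)
for z in(.021,.031):
  Q=ray(w,k,p[2]-z); Qt=(Q-p)@T; print(Qt.round(4),np.linalg.norm(Q[0]-Q[1]))
for l in (CL,CR):
    q=(ray(w,[l[2:]-60*l[:2],l[2:]+60*l[:2]],p[2]-.021)-p)@T; print(q)
cv2.imwrite('pics/w5d.png',np.hstack([cv2.resize(w[3][110:200,165:230],None,fx=6,fy=6,interpolation=0),cv2.resize(w[3][110:200,430:490],None,fx=6,fy=6,interpolation=0)]))
E
```

```text
t 9.55 p [ 0.4378 -0.0433  0.2997] yaw -156.64 z [-2.e-04  1.e-04 -1.e+00] F [ 0.1 -0.2 -2.3] w 0.015
cam tool [ 0.0005318  -0.07306552 -0.13222134]
[229 232 232 229 231 233 223 147 155 177 192 197 199 199 199] [227 229 232 231 230 234 214 135 159 173 177 185 183 185 182]
[ 87 120 241 233 227 230 229 184 178 192 198 197 192 197 192 196 197 195
 193 191] [175 172 178 178 179 183 174 154 131  86  84  89  85  84  88  83  81  86]
  line [1.25000e-01 9.92000e-01 1.86584e+02 2.21711e+02] n 155 med res 1.11
  line [ 8.80000e-02 -9.96000e-01  4.55906e+02  2.02255e+02] n 155 med res 1.24
  line [  1.     -0.    304.8   125.123] n 115 med res 0.02
[array([174.42337, 125.17212], dtype=float32), array([462.73416, 125.06286], dtype=float32)]
[[-0.0511 -0.0717  0.021 ]
 [ 0.0499 -0.0718  0.021 ]] 0.10103376187834134
[[-0.0545 -0.0716  0.031 ]
 [ 0.0532 -0.0717  0.031 ]] 0.107628228151785
[[-0.05068687 -0.05894356  0.02098354]
 [-0.04922065 -0.01320721  0.02099094]]
[[ 0.05010074 -0.02113762  0.02100378]
 [ 0.04995635 -0.0658291   0.02099673]]
```

View pics/w5d.png

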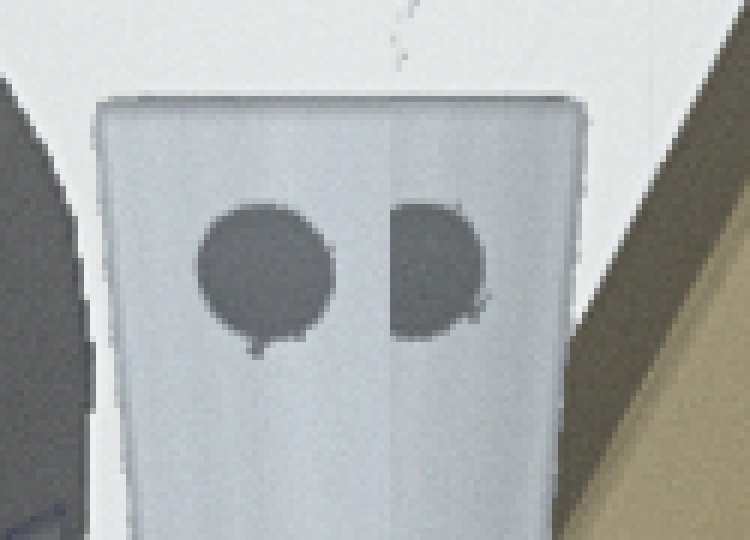

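```bash
python3 - <<'E'
from h import *
for n in ('wrist2','wrist3','wrist4b','wrist5'):
    w=load(n); g=cv2.cvtColor(w[3],6); C=-w[1].T@w[2]
    print(n,C.round(4)); print(w[1].round(4).tolist())
    for c in (230,300,420): print(g[108:132,c])
E
```

```text
wrist2 [0.3988 0.3402 0.1624]
[[0.807, 0.5906, -0.0034], [0.5675, -0.7738, 0.2814], [0.1636, -0.2291, -0.9596]]
[132 138 130 102  99 105 106 109 111 108 112 106 111 107 106 106 110 109
 109 107 107 103 106 110]
[140 135 117 103 108 104 110 109 110 113 114 116 107 109 107 112 112 108
 110 110 111 108 113 111]
[131 124 149 159 174 183 188 189 186 185 187 186 189 184 185 189 186 188
 185 184 185 180 182 187]
wrist3 [0.3954 0.3446 0.292 ]
[[0.8027, 0.5964, 0.0005], [0.572, -0.7701, 0.2824], [0.1688, -0.2264, -0.9593]]
[141 135 137 138 136 138 132 138 136 137 135 135 137 137 137 137 140 129
  95 104 107 105 107 109]
[140 137 139 136 137 133 137 139 135 141 136 133 139 139 139 140 141 128
 101 104 114 112 106 114]
[225 228 226 228 226 225 226 229 225 229 228 227 226 229 227 227 231 213
 121 147 166 178 188 186]
wrist4b [ 0.5293 -0.1127  0.4312]
[[-0.9053, -0.4247, 0.0006], [-0.4072, 0.8683, 0.2834], [-0.1209, 0.2564, -0.959]]
[214 211 214 212 209 212 209 212 212 210 214 212 213 212 214 209 212 197
 130 142 161 170 177 178]
[215 215 212 218 212 211 212 212 213 212 213 210 214 212 211 216 212 193
 122 153 165 175 179 180]
[227 228 227 227 227 226 226 230 225 225 228 228 229 217 180 222 230 209
 114 144 157 160 164 168]
wrist5 [ 0.4663 -0.1106  0.4319]
[[-0.918, -0.3966, -0.0005], [-0.3805, 0.8804, 0.2831], [-0.1118, 0.2601, -0.9591]]
[231 232 229 231 230 231 230 229 231 231 229 229 232 232 229 231 233 223
 147 155 177 192 197 199]
[ 96 111 133 156 155 154 153 151 149 178 231 234 230 233 231 232 233 222
 153 166 185 195 201 206]
[228 226 232 230 229 230 230 232 230 231 231 227 229 232 231 230 234 214
 135 159 173 177 185 183]
```

```bash
python3 - <<'E'
from h import *
p,y,T=st()
plan(p,y,[(.4985,-.1888,.14,-156.43,6),(.4985,-.1888,.104,-156.43,3)],'before')
E
```

```text
t 9.55 p [ 0.4378 -0.0433  0.2997] yaw -156.64 z [-2.e-04  1.e-04 -1.e+00] F [ 0.1 -0.2 -2.3] w 0.015
dr [[0, 0, -0.0006], [0, 0, -0.0006], [0, 0, -0.0006], [0, 0, -0.0006], [0, 0, -0.0006], [0, 0, -0.0006], [0, 0, 0.0], [0, 0, 0.0], [0, 0, 0.0]]
sl [[0.0003, -0.0263, 0.0266], [0.0003, -0.0263, 0.0266], [0.0004, -0.0263, 0.0266], [0.0004, -0.0263, 0.0266], [0.0004, -0.0263, 0.0266], [0.0004, -0.0263, 0.0266], [-0.0, 0.0, 0.012], [-0.0, 0.0, 0.012], [-0.0, 0.0, 0.012]]
```

{"method": "jog_arm", "body": {"dr": [[0,0,-0.0006],[0,0,-0.0006],[0,0,-0.0006],[0,0,-0.0006],[0,0,-0.0006],[0,0,-0.0006],[0,0,0],[0,0,0],[0,0,0],[0,0,0]], "slide": [[0.0003,-0.0263,0.0266],[0.0003,-0.0263,0.0266],[0.0004,-0.0263,0.0266],[0.0004,-0.0263,0.0266],[0.0004,-0.0263,0.0266],[0.0004,-0.0263,0.0266],[0,0,0.012],[0,0,0.012],[0,0,0.01],[0,0,0]], "gripper": [-1,-1,-1,-1,-1,-1,-1,-1,-1,-1]}}

```text
time_s: 10.55
position: [0.498, -0.1887, 0.1051]
tool_rot: [[-0.917, -0.4, -0.002], [-0.4, 0.917, 0.001], [0.001, 0.002, -1.0]]
ft_force: [-0.3, -0.2, -2.6]
grip_width: 0.0151
```

{"method": "jog_arm", "body": {"dr": [[0,0,0],[0,0,0],[0,0,0],[0,0,0],[0,0,0],[0,0,0],[0,0,0],[0,0,0],[0,0,0],[0,0,0]], "slide": [[0,0,0],[0,0,0],[0,0,0],[0,0,0],[0,0,0],[0,0,0],[0,0,0],[0,0,0],[0,0,0],[0,0,0]], "gripper": [-1,-1,-1,-1,-1,-1,-1,-1,-1,-1]}}

```text
time_s: 11.55
position: [0.4984, -0.189, 0.1062]
tool_rot: [[-0.917, -0.4, -0.0], [-0.4, 0.917, 0.0], [0.0, 0.0, -1.0]]
ft_force: [-0.1, -0.1, -1.7]
grip_width: 0.0151
```

```bash
python3 - <<'E'
from h import *
snap(['wrist','side'],'6'); st()
im=load('side6')[3]; cv2.imwrite('pics/s6c.png',cv2.resize(im[290:430,220:400],None,fx=4.4,fy=4.2,interpolation=2))
E
```

```text
t 11.65 p [ 0.4984 -0.189   0.1062] yaw -156.44 z [-1.e-04  0.e+00 -1.e+00] F [-0.5 -0.4 -2.4] w 0.0147
```

View pics/wrist6.png

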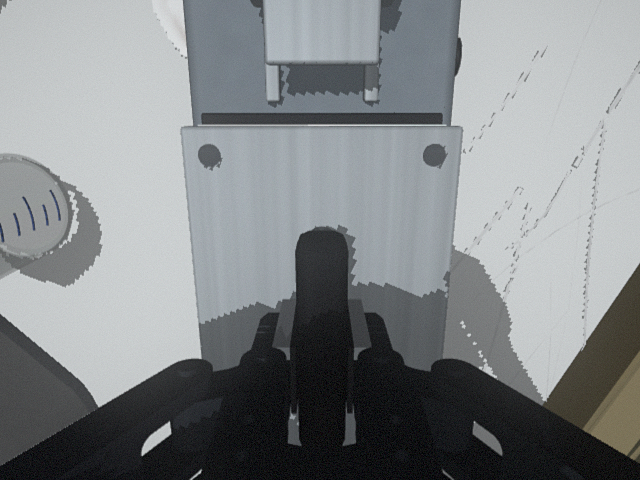

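View pics/s6c.png

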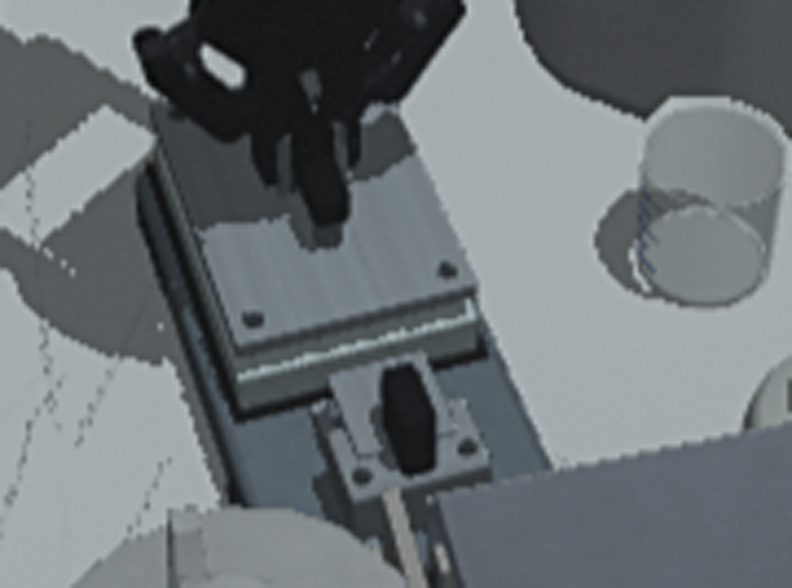

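```bash
python3 - <<'E'
from h import *
w=load('wrist6'); g=cv2.cvtColor(w[3],6)
cv2.imwrite('pics/w6c.png',np.vstack([cv2.resize(w[3][100:150,175:275],None,fx=7,fy=5,interpolation=0),cv2.resize(w[3][100:150,370:470],None,fx=7,fy=5,interpolation=0)]))
for c in (220,320,430): print(g[108:134,c])
e=np.array([0,-.0014,0])
p,y,T=st()
for z in (.062,.042,.075,.085): print(z,((ray(w,[(320,122.5),(320,124),(320,125.5)],z)-e-p)@T)[:,1].round(4))
E
```

```text
[127 126 129 126 120  64  59  67  68  73  66  68  75  68  63  74 128 183
 124 132 147 161 168 170 172 171]
[126 127 130 130 121  62  52  64  60  57  61  60  56  64  57  66 147 214
 131 134 146 158 159 167 165 159]
[128 127 128 128 113  59  57  57  61  63  58  65  64  62  56  65 141 206
 117 137 150 156 161 162 162 165]
t 11.65 p [ 0.4984 -0.189   0.1062] yaw -156.44 z [-1.e-04  0.e+00 -1.e+00] F [-0.5 -0.4 -2.4] w 0.0147
0.062 [-0.0713 -0.0707 -0.0701]
0.042 [-0.0712 -0.0706 -0.0699]
0.075 [-0.0713 -0.0708 -0.0702]
0.085 [-0.0713 -0.0708 -0.0703]
```

View pics/w6c.png

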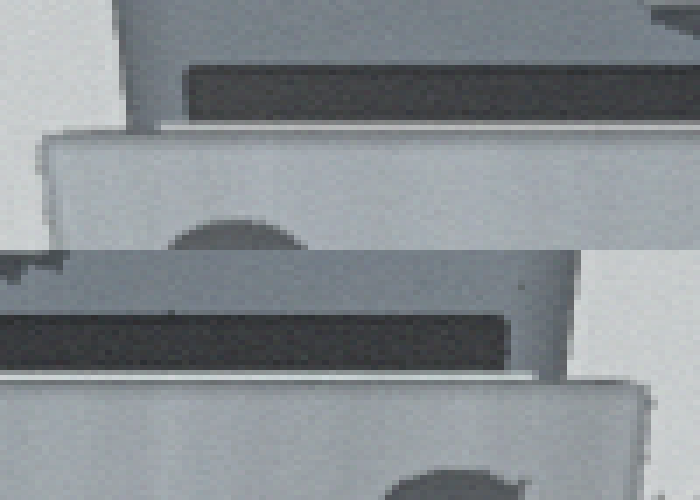

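{"method": "jog_arm", "body": {"dr": [[0,0,0],[0,0,0],[0,0,0],[0,0,0],[0,0,0],[0,0,0],[0,0,0],[0,0,0],[0,0,0],[0,0,0]], "slide": [[0.0003,-0.0004,0.003],[0,0,0.003],[0,0,0.002],[0,0,0.001],[0,0,0.001],[0,0,0.001],[0,0,0.001],[0,0,0.0005],[0,0,0],[0,0,0]], "gripper": [-1,-1,-1,-1,-1,-1,-1,-1,-1,-1]}}

```text
time_s: 12.65
position: [0.4983, -0.1894, 0.0938]
tool_rot: [[-0.917, -0.4, 0.0], [-0.4, 0.917, -0.0], [-0.0, -0.0, -1.0]]
ft_force: [-0.6, 0.6, -2.6]
grip_width: 0.0151
```

```bash
python3 - <<'E'
from h import *
snap(['wrist'],'7'); st()
w=load('wrist7'); g=cv2.cvtColor(w[3],6)
for c in (220,320,430): print(g[108:134,c])
cv2.imwrite('pics/w7c.png',np.vstack([cv2.resize(w[3][100:150,175:275],None,fx=7,fy=5,interpolation=0),cv2.resize(w[3][100:150,370:470],None,fx=7,fy=5,interpolation=0)]))
E
```

```text
t 12.7 p [ 0.4983 -0.1895  0.0938] yaw -156.44 z [ 1.e-04 -1.e-04 -1.e+00] F [-1.2 -0.1 -2.3] w 0.0149
[131 131 131 128 130  93  57  60  70  73  71  68  68  68  68  71  66  73
 103 140 151 162 171 171 170 170]
[127 129 131 126 122  76  50  62  62  63  59  60  61  61  61  60  61  71
 111 142 152 160 164 167 162 167]
[124 130 127 129 119  77  53  57  61  65  63  60  65  61  63  61  61  71
 117 148 151 158 166 158 166 161]
```

View pics/w7c.png

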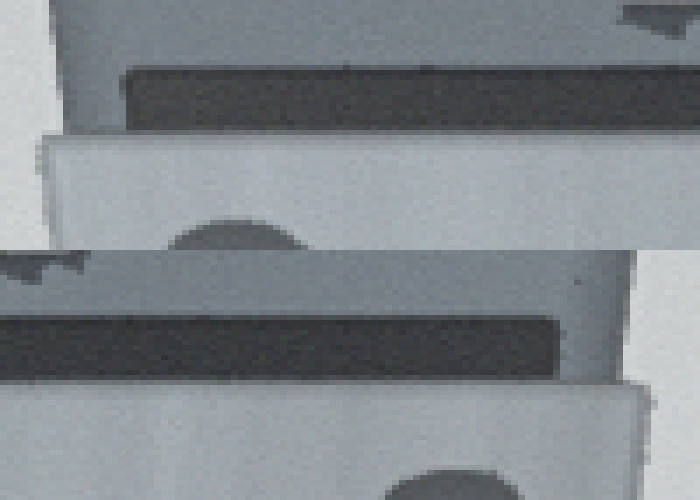

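{"method": "jog_arm", "body": {"dr": [[0,0,0],[0,0,0],[0,0,0],[0,0,0],[0,0,0],[0,0,0],[0,0,0],[0,0,0],[0,0,0],[0,0,0]], "slide": [[0,0,0.0003],[0,0,0.0003],[0,0,0.0003],[0,0,0.0002],[0,0,0],[0,0,0],[0,0,0],[0,0,0],[0,0,0],[0,0,0]], "gripper": [-1,-1,-1,-1,-1,-1,-1,-1,-1,-1]}}

```text
time_s: 13.7
position: [0.4983, -0.1895, 0.0931]
tool_rot: [[-0.917, -0.4, 0.0], [-0.4, 0.917, -0.0], [-0.0, -0.0, -1.0]]
ft_force: [-2.3, 2.5, 5.2]
grip_width: 0.0149
```

{"method": "jog_arm", "body": {"dr": [[0,0,0],[0,0,0],[0,0,0],[0,0,0],[0,0,0],[0,0,0],[0,0,0],[0,0,0],[0,0,0],[0,0,0]], "slide": [[0,0,-0.0004],[0,0,0],[0,0,0],[0,0,0],[0,0,0],[0,0,0],[0,0,0],[0,0,0],[0,0,0],[0,0,0]], "gripper": [-1,-0.55,-0.4,-0.3,-0.2,-0.1,0,0,0,0]}}

```text
time_s: 14.7
position: [0.4983, -0.1894, 0.093]
tool_rot: [[-0.917, -0.4, 0.0], [-0.4, 0.917, -0.0], [0.0, -0.0, -1.0]]
ft_force: [-0.7, -0.5, 0.3]
grip_width: 0.0427
```

```bash
python3 - <<'E'
from h import *
snap(['wrist'],'8'); st()
E
```

```text
t 14.75 p [ 0.4983 -0.1894  0.093 ] yaw -156.44 z [ 0.  0. -1.] F [ 0.3 -0.1 -0.4] w 0.0427
```

View pics/wrist8.png

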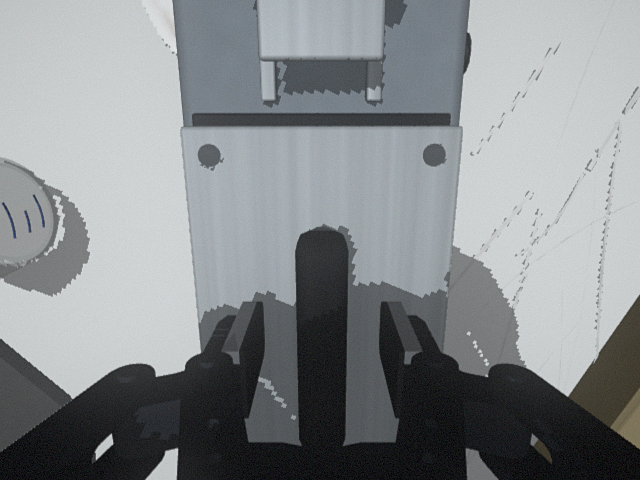

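{"method": "jog_arm", "body": {"dr": [[0,0,0],[0,0,0],[0,0,0],[0,0,0],[0,0,0],[0,0,0],[0,0,0],[0,0,0],[0,0,0],[0,0,0]], "slide": [[0,0,-0.008],[0,0,-0.015],[0,0,-0.02],[0,0,-0.02],[0,0,-0.02],[0,0,-0.02],[0,0,-0.02],[0,0,-0.01],[0,0,0],[0,0,0]], "gripper": [0,0,0,0,0,0,0,0,0,0]}}

```text
time_s: 15.75
position: [0.498, -0.1893, 0.2254]
tool_rot: [[-0.917, -0.4, -0.001], [-0.4, 0.917, 0.001], [0.001, 0.001, -1.0]]
ft_force: [0.5, 0.3, -0.2]
grip_width: 0.0429
```

```bash
python3 - <<'E'
from h import *
snap(['wrist','side'],'9'); st()
im=load('side9')[3]; cv2.imwrite('pics/s9c.png',cv2.resize(im[290:430,220:400],None,fx=4.4,fy=4.2,interpolation=2))
E
```

```text
t 15.85 p [ 0.498  -0.1892  0.225 ] yaw -156.44 z [-0.0016  0.0011 -1.    ] F [ 0.5  0.5 -0.4] w 0.0428
```

View pics/wrist9.png

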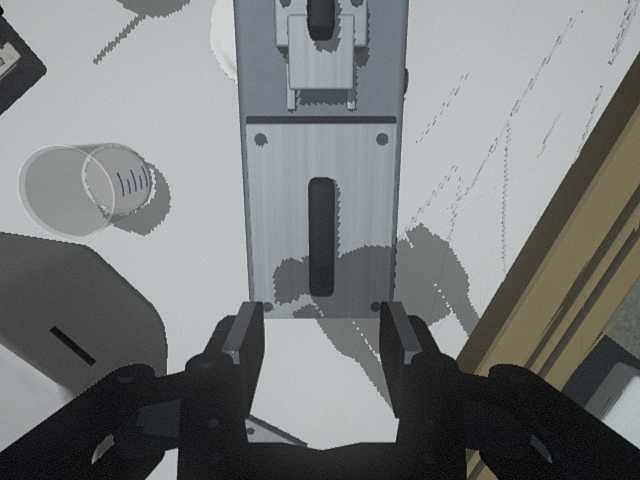

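View pics/s9c.png

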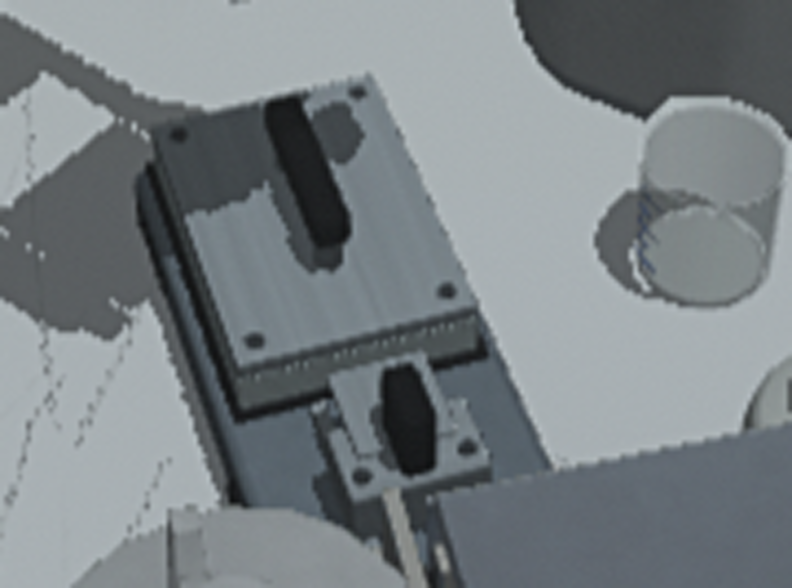

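```bash
python3 - <<'E'
from h import *
w=load('wrist9'); g=cv2.cvtColor(w[3],6)
cv2.imwrite('pics/w9c.png',cv2.resize(w[3][110:330,230:410],None,fx=4,fy=2.7,interpolation=0))
for r in (160,210): print(g[r,238:256],g[r,386:406])
for c in (270,350): print(g[114:130,c],g[312:326,c])
E
```

```text
[192 192 197 182  97 102 115 114 121 149 164 166 167 169 163 165 163 167] [156 150 151 148 144 146 154 155 148 133 114 105 105  90 114 194 196 190
 191 188]
[193 190 190 190 195 189 124 100 114 119 120 114 144 166 161 165 158 157] [145 143 144 145 148 154 136 112 104 100  98  99 194 196 192 190 192 188
 188 189]
[128 116  78  58  68  67  68  64  63  91 139 156 171 164 167 164] [146 149 145 146 148 141 154 188 191 186 191 186 186 188]
[123 116  72  60  56  61  63  60  57  93 144 157 162 158 158 156] [ 92  88  97  92  93  90 106 113 113 118 115 113 111 115]
```

View pics/w9c.png

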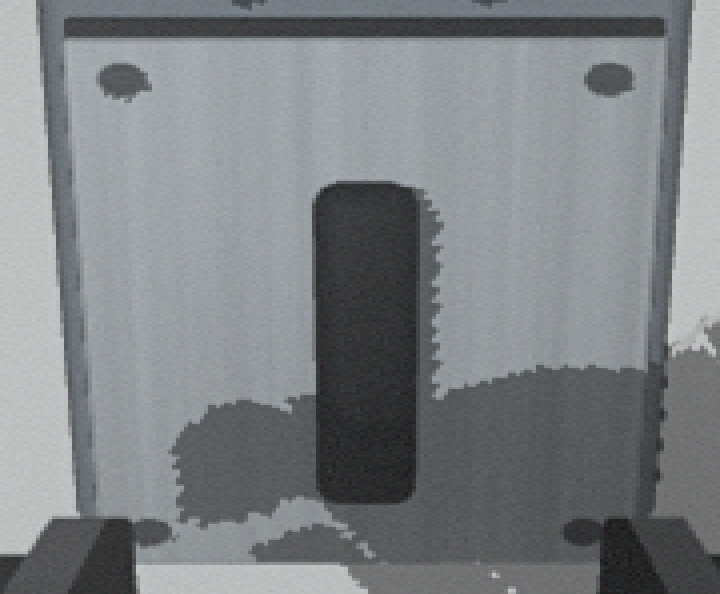

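```bash
python3 - <<'E'
from h import *
w=load('wrist9'); e=np.array([0,-.0014,0])
a=np.radians(23.57); X=np.array([np.cos(a),np.sin(a)]);Y=np.array([-np.sin(a),np.cos(a)]); B=np.array([.4986,-.1891])
P=ray(w,[(246.8,160),(395.2,160),(249.6,210),(393,210),(320,123.3),(320,318.6)],.072)-e
for q in P: print(((q[:2]-B)@X).round(4),((q[:2]-B)@Y).round(4))
# grip measurement z .114
G=ray(w,[(306,38),(335,38),(321,41)],.114)-e
for q in G: print('grip',((q[:2]-B)@X).round(4),((q[:2]-B)@Y).round(4))
print('p',(st()[0][:2]-B)@np.c_[X,Y])
E
```

```text
0.0494 -0.0467
-0.0498 -0.0467
0.0492 -0.0127
-0.05 -0.0127
0.0004 -0.0703
0.0006 0.0699
grip 0.0076 -0.1137
grip -0.0077 -0.1137
grip -0.0003 -0.1122
t 15.85 p [ 0.498  -0.1892  0.225 ] yaw -156.44 z [-0.0016  0.0011 -1.    ] F [ 0.5  0.5 -0.4] w 0.0428
p [-0.00063886  0.00012446]
```

{"method": "jog_arm", "body": {"dr": [[0,0,0],[0,0,0],[0,0,0],[0,0,0],[0,0,0],[0,0,0],[0,0,0],[0,0,0],[0,0,0],[0,0,0]], "slide": [[-0.0006,-0.015,0],[0,-0.015,0],[0,-0.015,0],[0,-0.015,0],[0,0,0],[0,0,0],[0,0,0],[0,0,0],[0,0,0],[0,0,0]], "gripper": [0,0,0,0,0,0,0,0,0,0]}}

```text
time_s: 16.85
position: [0.5228, -0.2439, 0.2262]
tool_rot: [[-0.917, -0.4, 0.0], [-0.4, 0.917, -0.0], [-0.0, -0.0, -1.0]]
ft_force: [-0.2, 0.0, -0.1]
grip_width: 0.0426
```

```bash
python3 - <<'E'
from h import *
snap(['wrist'],'10'); st()
E
```

```text
t 16.9 p [ 0.5228 -0.244   0.2261] yaw -156.43 z [ 1.e-04 -1.e-04 -1.e+00] F [-0.6 -0.2  0.2] w 0.0424
```

View pics/wrist10.png

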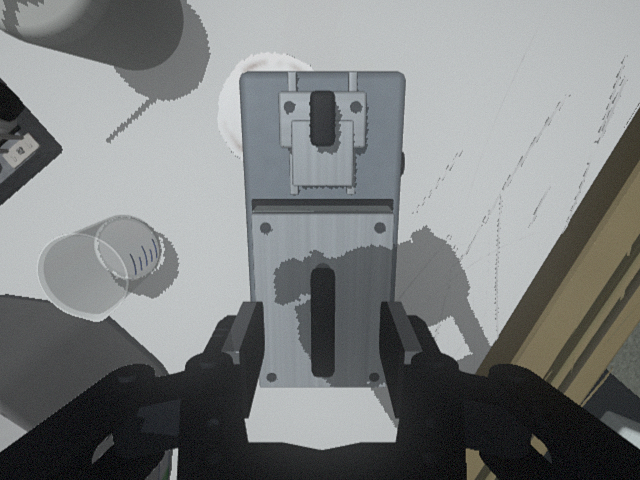

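```bash
python3 - <<'E'
from h import *
w=load('wrist10'); g=cv2.cvtColor(w[3],6); e=np.array([0,-.0014,0])
print(g[85:152,322]); print(g[110,300:345])
a=np.radians(23.57); X=np.array([np.cos(a),np.sin(a)]);Y=np.array([-np.sin(a),np.cos(a)]); B=np.array([.4986,-.1891])
for z in (.114,.080):
  G=ray(w,[(310,110),(335,110),(322,91),(322,136),(322,145)],z)-e
  print(z,[(((q[:2]-B)@X).round(4),((q[:2]-B)@Y).round(4)) for q in G])
print('tongue',[(((q[:2]-B)@X).round(4),((q[:2]-B)@Y).round(4)) for q in ray(w,[(290,185),(354,186)],.080)-e])
cv2.imwrite('pics/w10c.png',cv2.resize(w[3][65:225,230:410],None,fx=4,fy=3.7,interpolation=2))
E
```

```text
[128 129 128 134 125  96  52  54  59  59  62  72  66  64  59  68  62  62
  66  62  63  65  65  61  63  66  62  60  60  63  60  64  62  65  59  62
  64  62  59  61  58  59  58  59  56  54  62  59  60  60  62  50  57  57
  52  58  56  54  57  50  51  71  98  96  96  94  90]
[170 165 168 168 164 171 170 166 169 173  76  42  61  54  63  67  58  66
  64  61  58  62  66  59  61  64  59  65  59  60  56  56  53  52  51  85
  94  95  94  92 107 164 155 164 162]
0.114 [(np.float64(0.0067), np.float64(-0.1377)), (np.float64(-0.0071), np.float64(-0.1377)), (np.float64(0.0001), np.float64(-0.1476)), (np.float64(0.0001), np.float64(-0.1237)), (np.float64(0.0001), np.float64(-0.1188))]
0.08 [(np.float64(0.0076), np.float64(-0.1385)), (np.float64(-0.0081), np.float64(-0.1385)), (np.float64(0.0001), np.float64(-0.1498)), (np.float64(0.0001), np.float64(-0.1226)), (np.float64(0.0001), np.float64(-0.117))]
tongue [(np.float64(0.0212), np.float64(-0.0912)), (np.float64(-0.0212), np.float64(-0.0905))]
```

View pics/w10c.png

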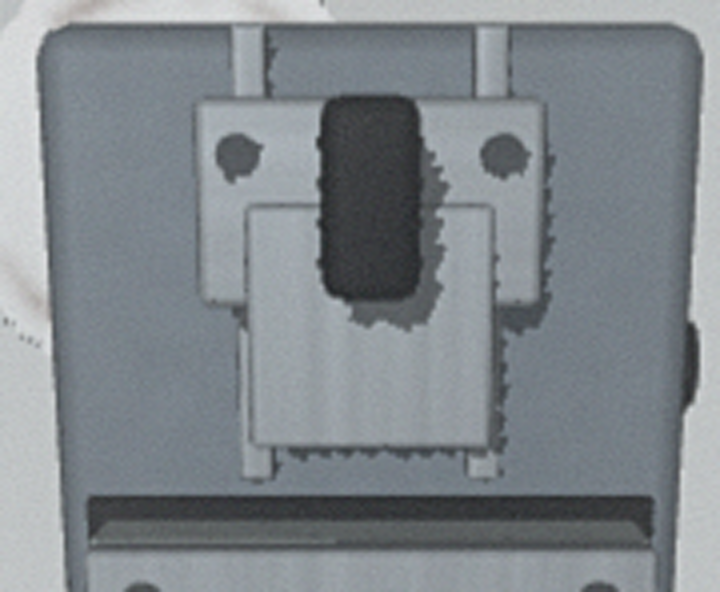

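{"method": "jog_arm", "body": {"dr": [[0,0,0],[0,0,0],[0,0,0],[0,0,0],[0,0,0],[0,0,0],[0,0,0],[0,0,0],[0,0,0],[0,0,0]], "slide": [[0,-0.018,0],[0,-0.02,0],[0,-0.02,0.01],[0,-0.015,0.02],[0,0,0.02],[0,0,0.02],[0,0,0.02],[0,0,0.02],[0,0,0.015],[0,0,0.004]], "gripper": [0,0,0,0,0,0,0,0,0,0]}}

```text
time_s: 17.9
position: [0.5514, -0.3106, 0.0953]
tool_rot: [[-0.917, -0.4, -0.002], [-0.4, 0.917, 0.002], [0.001, 0.003, -1.0]]
ft_force: [0.3, -0.8, 1.1]
grip_width: 0.043
```

```bash
python3 - <<'E'
from h import *
snap(['wrist','side'],'11'); st()
im=load('side11')[3]; cv2.imwrite('pics/s11c.png',cv2.resize(im[290:430,220:400],None,fx=4.4,fy=4.2,interpolation=2))
E
```

```text
t 18.0 p [ 0.552  -0.3111  0.0969] yaw -156.44 z [-5.e-04  4.e-04 -1.e+00] F [ 0.3 -0.5  0.2] w 0.0425
```

View pics/wrist11.png

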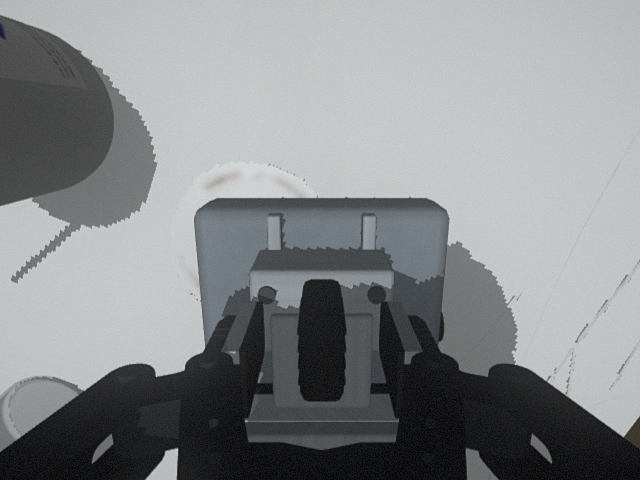

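View pics/s11c.png

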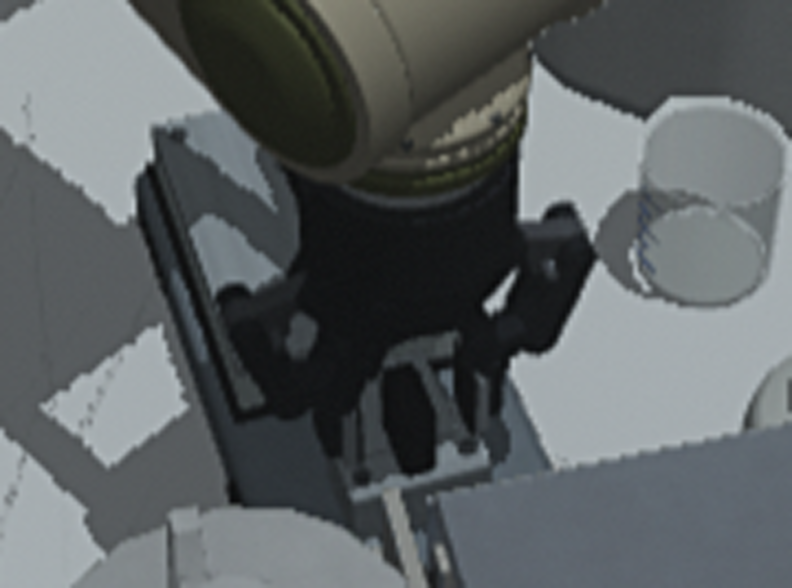

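{"method": "jog_arm", "body": {"dr": [[0,0,0],[0,0,0],[0,0,0],[0,0,0],[0,0,0],[0,0,0],[0,0,0],[0,0,0],[0,0,0],[0,0,0]], "slide": [[0,0,-0.001],[0,0,0],[0,0,0],[0,0,0],[0,0,0],[0,0,0],[0,0.002,0],[0,0.003,0],[0,0.003,0],[0,0.002,0]], "gripper": [-1,-1,-1,-1,-1,-1,-1,-1,-1,-1], "force": 30}}

```text
time_s: 19.0
position: [0.5481, -0.3027, 0.0993]
tool_rot: [[-0.917, -0.4, 0.001], [-0.4, 0.917, -0.002], [-0.0, -0.003, -1.0]]
ft_force: [-2.3, -2.4, 4.5]
grip_width: 0.0133
```

```bash
python3 - <<'E'
from h import *
snap(['wrist'],'12'); p=st()[0]
a=np.radians(23.57); X=np.array([np.cos(a),np.sin(a)]);Y=np.array([-np.sin(a),np.cos(a)]); B=np.array([.4986,-.1891])
print((p[:2]-B)@np.c_[X,Y])
E
```

```text
t 19.05 p [ 0.548  -0.3025  0.0993] yaw -156.44 z [ 0.0012 -0.0022 -1.    ] F [-2.3 -1.6  4.1] w 0.0138
[-1.67238412e-05 -1.23691203e-01]
```

View pics/wrist12.png

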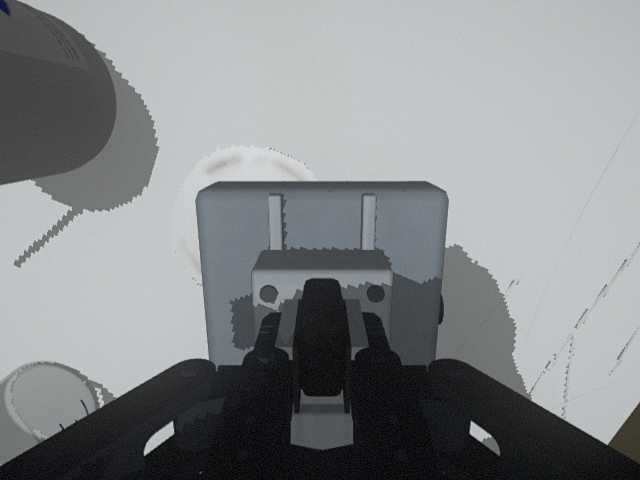

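{"method": "jog_arm", "body": {"dr": [[0,0,0],[0,0,0],[0,0,0],[0,0,0],[0,0,0],[0,0,0],[0,0,0],[0,0,0],[0,0,0],[0,0,0]], "slide": [[0,0.003,0],[0,0.003,0],[0,0.003,0],[0,0.003,0],[0,0.003,0],[0,0.003,0],[0,0.002,0],[0,0.001,0],[0,0,0],[0,0,0]], "gripper": [-1,-1,-1,-1,-1,-1,-1,-1,-1,-1]}}

```text
time_s: 20.05
position: [0.5397, -0.2834, 0.0993]
tool_rot: [[-0.917, -0.4, 0.001], [-0.4, 0.917, -0.002], [-0.0, -0.002, -1.0]]
ft_force: [-3.8, -2.1, 6.6]
grip_width: 0.0134
```

```bash
cat > b.py <<'E'
from h import *
a=np.radians(23.57); X=np.array([np.cos(a),np.sin(a)]);Y=np.array([-np.sin(a),np.cos(a)]); B=np.array([.4986,-.1891])
p=st()[0]; from rig import observe
F=np.array(observe()['ft_force'])[:2]; print('blk',((p[:2]-B)@np.c_[X,Y]).round(4),'Fblk',(F@np.c_[X,Y]).round(2))
E
python3 b.py
```

```text
t 20.05 p [ 0.5397 -0.2834  0.0993] yaw -156.45 z [ 0.0011 -0.0019 -1.    ] F [-3.8 -2.1  6.6] w 0.0134
blk [-0.     -0.1028] Fblk [-4.33 -0.4 ]
```

{"method": "jog_arm", "body": {"dr": [[0,0,0],[0,0,0],[0,0,0],[0,0,0],[0,0,0],[0,0,0],[0,0,0],[0,0,0],[0,0,0],[0,0,0]], "slide": [[0,0.001,0],[0,0.001,0],[0,0.001,0],[0,0.001,0],[0,0.001,0],[0,0.001,0],[0,0,0],[0,0,0],[0,0,0],[0,0,0]], "gripper": [-1,-1,-1,-1,-1,-1,-1,-1,-1,-1]}}

```text
time_s: 21.05
position: [0.5378, -0.2791, 0.0993]
tool_rot: [[-0.917, -0.399, 0.003], [-0.399, 0.917, -0.004], [-0.001, -0.005, -1.0]]
ft_force: [-0.8, -7.2, 3.3]
grip_width: 0.0134
```

```bash
python3 b.py
```

```text
t 21.05 p [ 0.5378 -0.2791  0.0993] yaw -156.46 z [ 0.0026 -0.0043 -1.    ] F [-0.8 -7.2  3.3] w 0.0134
blk [-0.     -0.0981] Fblk [-3.57 -6.27]
```

{"method": "jog_arm", "body": {"dr": [[0,0,0],[0,0,0],[0,0,0],[0,0,0],[0,0,0],[0,0,0],[0,0,0],[0,0,0],[0,0,0],[0,0,0]], "slide": [[0,0.001,0],[0,0.0005,0],[0,0,0],[0,0,0],[0,0,0],[0,0,0],[0,0,0],[0,0,0],[0,0,0],[0,0,0]], "gripper": [-1,-1,-1,-1,-1,-1,-1,-1,-1,-1]}}

```text
time_s: 22.05
position: [0.5377, -0.279, 0.0993]
tool_rot: [[-0.917, -0.399, 0.004], [-0.399, 0.917, -0.007], [-0.001, -0.008, -1.0]]
ft_force: [1.9, -12.9, 0.7]
grip_width: 0.0132
```

```bash
python3 b.py
```

```text
t 22.05 p [ 0.5377 -0.279   0.0993] yaw -156.49 z [ 0.0043 -0.0067 -1.    ] F [  1.9 -12.9   0.7] w 0.0132
blk [-0.0001 -0.098 ] Fblk [ -3.42 -12.61]
```

{"method": "jog_arm", "body": {"dr": [[0,0,0],[0,0,0],[0,0,0],[0,0,0],[0,0,0],[0,0,0],[0,0,0],[0,0,0],[0,0,0],[0,0,0]], "slide": [[0,-0.001,0],[0,-0.001,0],[0,0,0],[0,0,0],[0,0,0],[0,0,0],[0,0,0],[0,0,0],[0,0,0],[0,0,0]], "gripper": [-1,-1,-1,-0.5,-0.4,-0.3,-0.2,-0.1,0,0]}}

```text
time_s: 23.05
position: [0.5374, -0.2776, 0.098]
tool_rot: [[-0.917, -0.4, -0.0], [-0.4, 0.917, 0.0], [-0.0, 0.0, -1.0]]
ft_force: [0.4, -0.5, -0.6]
grip_width: 0.0428
```

```bash
python3 b.py
```

```text
t 23.05 p [ 0.5374 -0.2776  0.098 ] yaw -156.44 z [-0.  0. -1.] F [ 0.4 -0.5 -0.6] w 0.0428
blk [ 0.0002 -0.0967] Fblk [ 0.16 -0.63]
```

{"method": "jog_arm", "body": {"dr": [[0,0,0],[0,0,0],[0,0,0],[0,0,0],[0,0,0],[0,0,0],[0,0,0],[0,0,0],[0,0,0],[0,0,0]], "slide": [[0,0,-0.008],[0,0,-0.015],[0,0,-0.02],[0,0,-0.02],[0,0,-0.02],[0,0,-0.02],[0,0,-0.02],[0,0,-0.01],[0,0,0],[0,0,0]], "gripper": [0,0,0,0,0,0,0,0,0,0]}}

```text
time_s: 24.05
position: [0.5372, -0.2775, 0.2303]
tool_rot: [[-0.917, -0.4, -0.001], [-0.4, 0.917, 0.001], [0.001, 0.001, -1.0]]
ft_force: [-0.1, -0.9, -0.3]
grip_width: 0.0426
```

```bash
python3 b.py; python3 - <<'E'
from h import *
snap(['wrist','side'],'13')
im=load('side13')[3]; cv2.imwrite('pics/s13c.png',cv2.resize(im[290:430,220:400],None,fx=4.4,fy=4.2,interpolation=2))
E
```

```text
t 24.05 p [ 0.5372 -0.2775  0.2303] yaw -156.44 z [-9.e-04  6.e-04 -1.e+00] F [-0.1 -0.9 -0.3] w 0.0426
blk [ 0.     -0.0965] Fblk [-0.43 -0.76]
```

View pics/wrist13.png

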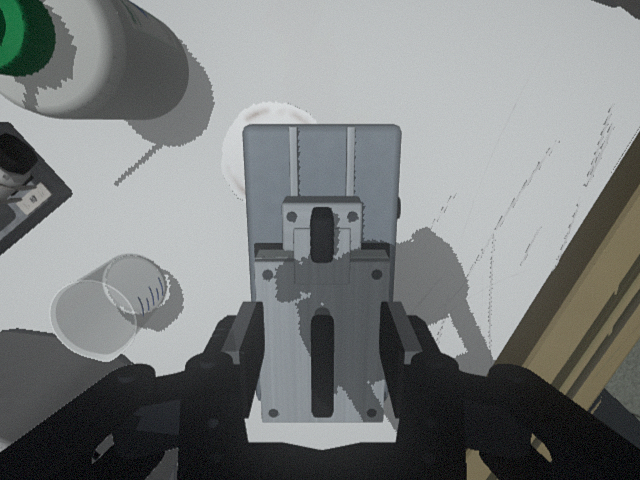

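View pics/s13c.png

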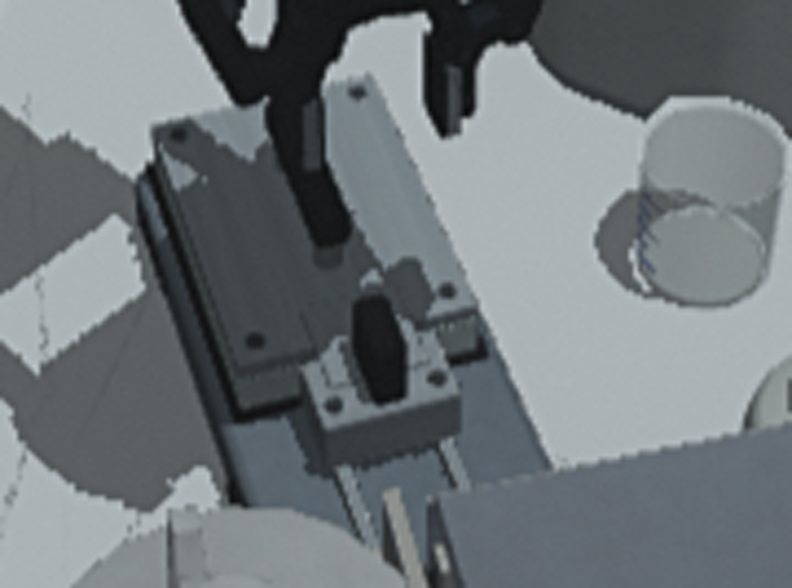

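```bash
python3 - <<'E'
from h import *
w=load('wrist13'); g=cv2.cvtColor(w[3],6); e=np.array([0,-.0014,0])
a=np.radians(23.57); X=np.array([np.cos(a),np.sin(a)]);Y=np.array([-np.sin(a),np.cos(a)]); B=np.array([.4986,-.1891])
cv2.imwrite('pics/w13c.png',cv2.resize(w[3][190:300,240:405],None,fx=4.8,fy=5.2,interpolation=2))
for c in (300,340): print(c,g[276:294,c])
for c in (265,375): print(c,g[240:270,c],g[412:430,c])
f=lambda u,z:[tuple(((q[:2]-B)@np.c_[X,Y]).round(4)) for q in ray(w,u,z)-e]
print('tongue',f([(296,284),(350,284)],.080)); print('grip',f([(322,207.5)],.114))
E
```

```text
300 [ 91  91  94  89  89  90  90  85  86  90  91  94  93  86  90 113 148 137]
340 [90 87 89 88 86 89 86 87 83 89 88 86 88 85 82 88 85 91]
265 [127 125 111  56  52  61  63  60  57  72  96  95  97  98  96  96  99  96
  99  80  84 100 135 152 152 149 151 150 153 143] [141 141 140 140 139 140 141 141 140 140 153 185 187 186 187 188 189 183]
375 [84 74 66 46 36 44 40 38 47 61 79 80 75 82 81 72 85 85 70 71 62 68 83 95
 91 92 93 93 86 75] [ 50  51  52  60  80  90  87  84  85  92 137 191 188 187 186 187 184 185]
tongue [(np.float64(0.0185), np.float64(-0.0556)), (np.float64(-0.0205), np.float64(-0.0556))]
grip [(np.float64(-0.0002), np.float64(-0.1184))]
```

View pics/w13c.png

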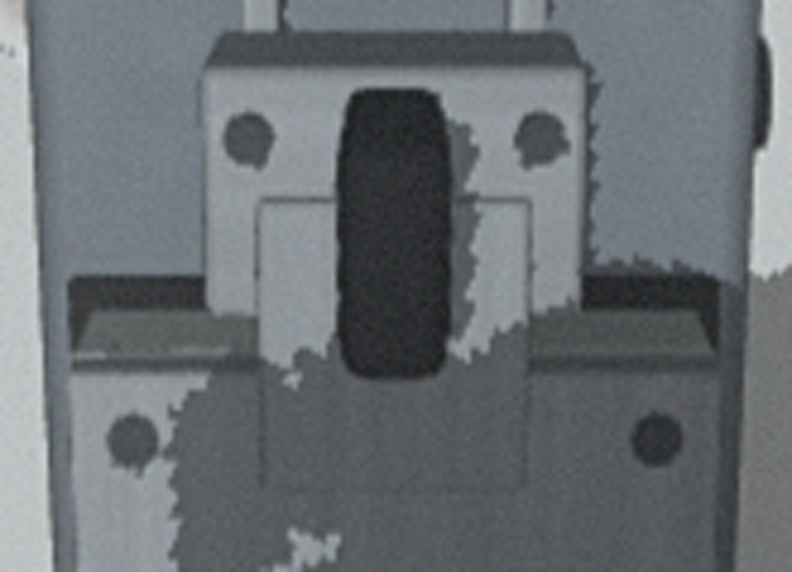

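```bash
python3 - <<'E'
from h import *
w=load('wrist13'); e=np.array([0,-.0014,0])
a=np.radians(23.57); X=np.array([np.cos(a),np.sin(a)]);Y=np.array([-np.sin(a),np.cos(a)]); B=np.array([.4986,-.1891])
f=lambda u,z:[tuple(((q[:2]-B)@np.c_[X,Y]).round(4).tolist()) for q in ray(w,u,z)-e]
print('block bottom',f([(265,249),(375,249)],.042),'seam',f([(265,258.7),(375,258.)],.062),'cover top chamf',f([(265,261.7),(375,261.7)],.0715))
print('+y edge',f([(265,422.3),(375,421.8)],.072))
cv2.imwrite('pics/w13d.png',np.hstack([cv2.resize(w[3][235:300,240:290],None,fx=8,fy=8,interpolation=0),cv2.resize(w[3][235:300,355:405],None,fx=8,fy=8,interpolation=0)]))
E
```

```text
block bottom [(0.0451, -0.0703), (-0.0426, -0.0703)] seam [(0.0426, -0.0688), (-0.0402, -0.0693)] cover top chamf [(0.0414, -0.0696), (-0.039, -0.0696)]
+y edge [(0.0466, 0.0697), (-0.0439, 0.0692)]
```

View pics/w13d.png

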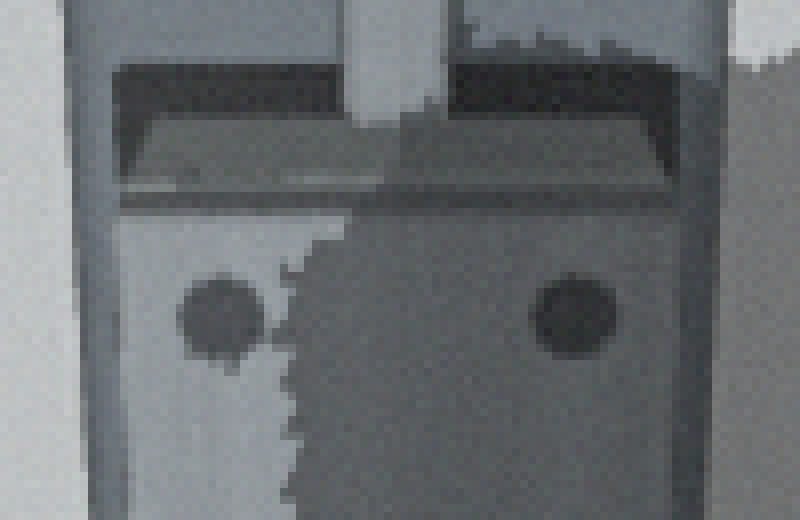

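```bash
python3 - <<'E'
from h import *
snap(['side','scene'],'14')
for n,b in (('side',(235,290,255,320)),('side',(310,370,360,405)),('scene',(275,320,295,360)),('scene',(295,325,162,190)),('scene',(220,255,334,360))):
    d=cv2.absdiff(load(n+'0')[3],load(n+'14')[3])[b[0]:b[1],b[2]:b[3]].max(2); print(n,b,(d>40).sum(),d.size)
from rig import env; print(env.close_job()); st()
E
```

```text
side (235, 290, 255, 320) 2258 3575
side (310, 370, 360, 405) 0 2700
scene (275, 320, 295, 360) 42 2925
scene (295, 325, 162, 190) 0 840
scene (220, 255, 334, 360) 0 910
the job is handed in; nothing more can be done
None
the job is handed in; nothing more can be done
```

```bash
python3 - <<'E'
from h import *
o=[]
for n in ('scene0','scene14'): o.append(cv2.resize(load(n)[3][265:330,285:370],None,fx=4,fy=4))
for n in ('side0','side14'): o.append(cv2.resize(load(n)[3][225:290,245:330],None,fx=4,fy=4))
cv2.imwrite('pics/cmp.png',np.vstack([np.hstack(o[:2]),np.hstack(o[2:])]))
E
```

```text
(no output)
```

View pics/cmp.png

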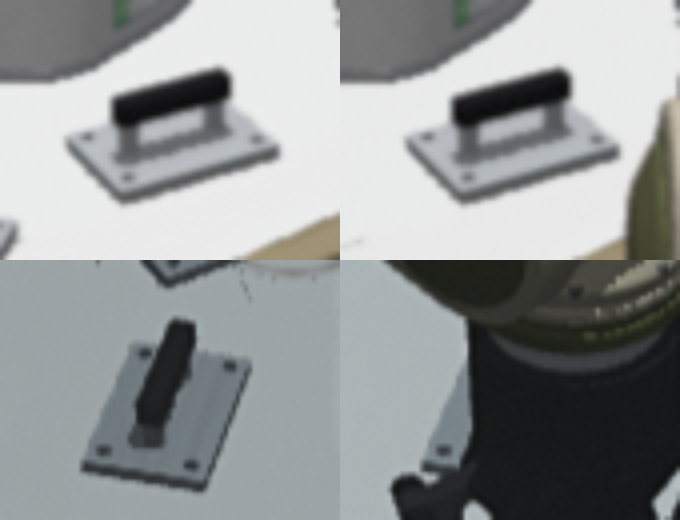

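The block heater is closed and the job is handed in, at about 24 s of the 48 s allowed. I set the matching cover on the block and released it. Then I gripped the latch and slid it about 35 mm to its stop. There the position held while the push rose to about 12.6 N.

**Cover:** After the latch closed, the cover's edges measured within about 1 mm of the block's in the wrist view. A faint bright sliver shows at the latch end, about 0.2–0.4 mm. The contact force when setting it down was about 7.5 N.

**Latch:** The tongue's end measured 55.6 mm from the block's centre, where fully home should be 55 mm. It travelled only about 35 mm of the possible 45 mm, because it started about 9 mm in rather than fully open.

**Bystanders:** The beaker and the weighing bottle are unchanged between the first and last pictures. The small cover is unchanged in the scene view. In the side view the arm hid it, so the difference check there (2258 changed pixels) could not confirm it.

**Calibration:** The wrist camera showed a fixed offset of about 1.4 mm in y against the arm, which I corrected for. The side camera's position for the cover before the pick was 2–3 mm off the wrist camera's, so I placed by the wrist camera.

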